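# Measure a set of wooden beads on the bench gauge and collect them

## Task

Measure this set of flat wooden beads on the bench gauge: free the clamp knob, lay all the loose beads flat on the bed in one straight row, with the bored ends facing the jaw and the fixed stop, slide the jaw shut until it presses the row firmly together from end to end, and lock the knob again so that the reading is kept. Then, with the jaw left locked at that reading, take the beads out and drop every one into the wire basket. Leave the thread spool, glue jar and awl alone and do not tip the basket over.

Things in the scene. Friction and masses are not known exactly. Their poses are not given: they have to be found in the camera images.
- bead1: Flat dark-wood bead, a rounded bar 44 x 28 x 18 mm (own x, y, z), 25 g or so; the small brass-rimmed bore runs along its own y (28 mm) and shows on the two 44 x 18 ends. Origin at its centre; z up or down when lying flat. All beads are alike; 3 to 5 of beads 1-5 are there, at first lying flat on the grey felt mat (4 mm thick, fixed).
- bead2: Flat dark-wood bead, a rounded bar 44 x 28 x 18 mm (own x, y, z), 25 g or so; the small brass-rimmed bore runs along its own y (28 mm) and shows on the two 44 x 18 ends. Origin at its centre; z up or down when lying flat. All beads are alike; 3 to 5 of beads 1-5 are there, at first lying flat on the grey felt mat (4 mm thick, fixed).
- bead3: Flat dark-wood bead, a rounded bar 44 x 28 x 18 mm (own x, y, z), 25 g or so; the small brass-rimmed bore runs along its own y (28 mm) and shows on the two 44 x 18 ends. Origin at its centre; z up or down when lying flat. All beads are alike; 3 to 5 of beads 1-5 are there, at first lying flat on the grey felt mat (4 mm thick, fixed).
- bead4: Flat dark-wood bead, a rounded bar 44 x 28 x 18 mm (own x, y, z), 25 g or so; the small brass-rimmed bore runs along its own y (28 mm) and shows on the two 44 x 18 ends. Origin at its centre; z up or down when lying flat. All beads are alike; 3 to 5 of beads 1-5 are there, at first lying flat on the grey felt mat (4 mm thick, fixed).
- bead5: Flat dark-wood bead, a rounded bar 44 x 28 x 18 mm (own x, y, z), 25 g or so; the small brass-rimmed bore runs along its own y (28 mm) and shows on the two 44 x 18 ends. Origin at its centre; z up or down when lying flat. All beads are alike; 3 to 5 of beads 1-5 are there, at first lying flat on the grey felt mat (4 mm thick, fixed).
- gauge: Bench gauge, fixed: flat aluminium bed 100 x 380 x 10 mm (own x, y, z), origin at the centre of its underside; the bed's top, on which the beads are laid, is 10 mm above the origin. The row runs along own y on the centre line x = 0. A fixed stop block (64 wide in x, 26 in y, top 37 mm above the origin) stands at the -y end, its face towards +y at own y = -150 mm; nothing stands beside the row.
- stop_face (a point): Point on the stop's face, on the row's centre line, 9 mm above the bed (mid-height of a lying bead). Axes as the gauge's; the row starts here and runs to +y.
- jaw_face (a point): Point on the sliding jaw's pressing face (it faces -y, towards the stop), on the centre line, 9 mm above the bed. Axes as the gauge's. The jaw face is 64 mm wide and 27 mm high; behind it the carriage is 64 mm wide, reaches 155 mm to +y, and its top is 20 mm above the bed.
- jaw (a joint): Opening of the jaw in m: 0 shut against the stop, grows to +y of the gauge, at most 0.185. It moves with the carriage against about 2.5 N of friction while the clamp is free; locked, it resists about 15 N. A push of some 5 to 15 N on the fin presses the row firmly enough. The beads' total length is the reading (28 mm each).
- jaw_fin (a point): Centre of the upright dark steel fin on the carriage by which the jaw is pushed or pulled: 36 mm (x) by 12 mm (y), standing from 20 to 56 mm above the bed; this point is 38 mm above the bed and 42 mm behind the jaw face.
- clamp (a joint): Clamp knob on the carriage, rad, 0 to 1.4, growing clockwise seen from above. Below about 0.3 the jaw is free, above 1.0 it is locked; stops at both ends, needs about 0.12 to 0.2 N m. At 0 the knob's grip bar lies along the gauge's x axis.
- clamp_grip (a point): Point on the knob's axis at the height to grip, 57 mm above the bed's top, 118 mm behind the jaw face. The grip bar is 42 mm long, 14 mm thick, 32 mm high, its top 7 mm above this point, on a disc of 44 mm diameter over a fixed foot of 62 mm diameter on the carriage's top. Turns with the knob: its x axis lies along the bar.
- basket: Loose square wire basket of steel, 160 x 160 mm outside, 65 mm high, walls 4 mm, floor 4 mm, open at the top, 0.45 kg; origin at the centre of its underside.
- spool: Bystander: white thread spool lying flat, 60 mm across, 24 mm high; origin under its centre.
- gluejar: Bystander: amber glue jar, 48 mm across, 65 mm high; origin under its centre.
- awl: Bystander: awl with a wooden handle lying on the bench, 150 mm long, 26 mm thick; origin at the underside of its middle.
Mind the look-alikes: they are no part of the job. What is shaped like the bead3 but red or turquoise is not meant.

How it is judged:
By the outcome, as a careful person would: the job done as asked, in the order asked, and still so for the second after the job is handed in, with the robot touching nothing.
Of bead1, bead2, bead3, bead4, bead5 only 3 to 5 are there at a start; the rules pass over those that are not, and their reading is None.
At some moment in a run one of bead1, bead2, bead3, bead4, bead5, basket may be knocked a few centimetres aside while the robot is not near it.
Once in a run the grip may slacken for a moment while it holds something.
It also fails if it takes over 210 s, if anything falls off the work surface, if the arm or the gripper's body presses on something with over 40 N, if the wrist force passes 120 N, or if a joint passes its speed limit or range.

## Robot

A 7-joint arm with a two-finger parallel gripper is mounted at the origin on the work surface. World frame = base frame: x ahead of the robot, y to its left, z up, the work surface at z = 0. Lengths are in mm, angles in rad, forces in N, time in s.
With the tool pointing down it reaches from about 400 to 875 mm from the base axis. Payload 4.4 kg.
Tool frame: the origin (TCP) lies on the centre line of the jaws, within the pads' length; the fingertips stand 14 mm ahead of it and the grasp point (between the pads) lies 5 mm behind it (tips_ahead is the distance from the TCP to the fingertips, in mm); z points along the fingers, y is the line along which they close (so a half turn about z gives the same grasp; the last joint's range is limited). The gripper opens to 85 mm and grips with 20 to 120 N. Pads are 22 mm wide; open, the fingers measure 114 mm over their backs; the gripper's body (76 mm by 85 mm) begins 54 mm behind the grasp point. The pads swing forward as they close: fully open they stand 13 mm farther back than shut.
Start: joints at [-1.358, 0.628, 0.038, 1.517, -0.027, 0.996, -0.02], TCP at [178.857, 624.922, 245.313] pointing down, gripper open.
Joint ranges: [-3.06, 3.06], [-0.37, 2.12], [-1.25, 1.32], [0.18, 2.47], [-1.1, 4.24], [0.23, 1.98], [-2.94, 2.94]. Speed limits (rad/s): [2.57, 2.57, 3.14, 3.14, 3.14, 3.14, 3.14].

## Interface

Orientations are given as [roll, pitch, yaw] about the fixed x, y, z axes, in that order (R = Rz(yaw) Ry(pitch) Rx(roll)).
In Python, from cell import * gives the robot as it stands.
- The arm moves only by the tool move_arm, never from a script. Its argument "rows" is text: rows parted by semicolons, each of 7 numbers parted by spaces: the shift along the tool's x, y, z scaled (see below), then the turn, a rotation vector about the tool's x, y, z scaled (see below), then the closure, from -1 (fully open) to 1 (shut). A call has 1 to 12 rows; each row is the pose to reach, as a shift and turn from the pose commanded when the call began, along the tool's axes at that moment; what a row does not reach only later rows make up. The controller multiplies each number of a shift by 0.3 m and each number of a turn by pi/2 rad. A row lasts 1/12 s, in which the tool goes at most 41.7 mm and 7.16 degrees, less where a joint would pass 70% of its speed; a pose out of reach is approached as far as the arm can. A call with a number of a shift or a turn outside -1 to 1 is refused whole. A call with a gripper value outside its range is refused whole. The fingers move at their own pace and stop on an object; the grip force is fixed at half the most. Time passes only in rows, so rows that repeat a pose let the fingers close. It gives the time, the measured TCP pose, the force, the opening and the grip force at its end, in the units of the state.
- read_state(): the state, without advancing time (a new reading comes with each control period).
- get_image(name): name is "scene" or "side" or "wrist"; returns a dict with "img" (480x640x3 uint8, red, green, blue), "vfov" (degrees; the focal length in pixels is half the picture's height over the tangent of half this angle, whatever the lens; pixels are square), "cx", "cy" (the principal point, pixels), "extrinsics" (4x4, takes a point from camera to world coordinates); the wrist camera has in their place "T_tool_cam" (4x4, takes a point from camera to tool coordinates, whose origin is the TCP and whose axes are the flange's). Camera axes: x right, y up, looking along -z (the intrinsics and any distortion apply to the point x, -y, -z); pixel columns grow to the right and rows downward; lengths in mm; the calibration is good to about 2 mm. A picture is of the moment at which its call begins: read the wrist's pose just before it. There is no depth.
- finish_job(): hands the job in; it is judged then, once.
The state is a dict: "clock": time; "qpos": joint angles; "qd": joint speeds; "tau": joint torques, N m; "eef_pos": TCP position; "tool_rot": TCP orientation; "force": force on the tool from outside, world axes, zero at the start; "torque": the same for the moment, N m; "width": finger opening in mm; "gripper_force": force on a finger pad.
Only numpy, scipy, OpenCV 4.12 (cv2) and the standard library are available. Lean on these libraries where they do the work, as an engineer would, in place of code of your own. Each camera call takes 0.05 s, during which the arm holds its last target. There are 200 camera calls.

## Working session

There is one attempt and no reset: what is moved stays moved. The work goes in short steps, Python scripts to look and compute and a tool call to move; the robot and the scene stay as the last step left them, time stands still between calls to the robot, and variables do not carry over. Pictures are saved under pics/ and viewed, at most 14 in all, crops included, and the job is handed in when it is done.

Besides the shell and the picture viewer there is one more tool, called after "Call:" as name(argument=value, ...), one argument or row to a line, values as JSON. move_arm: Moves the arm, as the interface text tells. Its arguments: {"type":"object","properties":{"rows":{"type":"string"}},"required":["rows"]}

```bash
ls; mkdir -p pics
python3 - <<'E'
from cell import *
import cv2,json
s=read_state();print(s)
for n in("scene","side","wrist"):
    d=get_image(n);cv2.imwrite(f"pics/{n}0.png",d["img"][:,:,::-1])
    print(n,{k:(v.tolist() if hasattr(v,'tolist') else v) for k,v in d.items() if k!="img"})
E
```

```text
pics
{'clock': 0.0, 'qpos': array([-1.35781521,  0.62932785,  0.03841918,  1.51836873, -0.02701191,
        0.99625994, -0.02000062]), 'qd': array([ 0.00169731, -0.00070699,  0.00057746,  0.00066229,  0.00033725,
       -0.00044011, -0.00023029]), 'tau': array([ 9.41134167e-04, -5.63410270e+01,  1.22655474e+00, -1.93446726e+01,
        1.09814518e-02,  1.02713640e-02,  2.88815734e-06]), 'eef_pos': array([178.66429035, 624.35485534, 244.40022991]), 'tool_rot': array([-3.13974582e+00, -1.48441347e-07,  2.86282284e+00]), 'force': array([-0.79880574, -0.15344762,  0.30622883]), 'torque': array([ 0.06493167,  0.00942467, -0.04146181]), 'gripper_force': 0.0, 'width': 85.5739041782934}
scene {'vfov': 49.67688964353927, 'cx': 313.42817515332183, 'cy': 244.12614364907503, 'extrinsics': [[-0.5980721106280477, -0.5356400597391665, 0.5961539036956266, 1250.983316190708], [0.8012159761208685, -0.41728210603596383, 0.42886898184745703, 510.90066917794053], [0.01904494939862477, 0.7341426090241683, 0.6787281631976023, 921.769580600823], [0.0, 0.0, 0.0, 1.0]]}
side {'vfov': 55.053684742531544, 'cx': 321.2739672943837, 'cy': 245.6040700376411, 'extrinsics': [[0.9965683356244981, 0.061960929448423914, -0.05488529541239269, 475.9021182530867], [-0.0814213118285859, 0.6144052383447847, -0.7847781680670028, -868.4829031511103], [-0.01490377169478791, 0.786553905537552, 0.617341745934044, 718.7273527482589], [0.0, 0.0, 0.0, 1.0]]}
wrist {'vfov': 63.313476801994, 'cx': 315.19959780033014, 'cy': 244.76031894505917, 'T_tool_cam': [[0.00040355023303093317, 0.9498463890284856, 0.3127166039671614, 80.0781498522389], [0.9999996894176795, -0.00017160548337406318, -0.0007692308496683092, 1.0966278584213507], [-0.0006769872609039946, 0.31271681726620176, -0.9498461632744234, -129.7803209420028], [0.0, 0.0, 0.0, 1.0]]}
```

View pics/scene0.png

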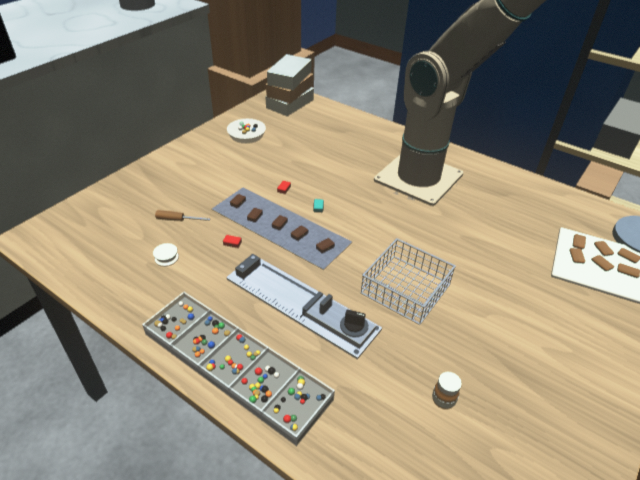

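View pics/side0.png

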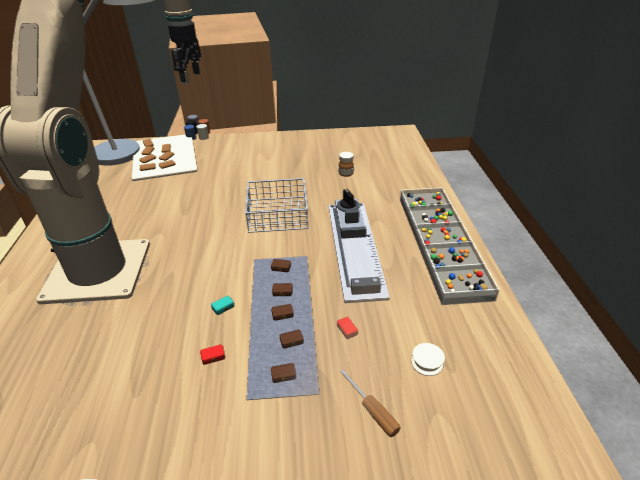

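```bash
cat > h.py <<'E'
from cell import *
import numpy as np, cv2
from scipy.spatial.transform import Rotation as R
def cam(n, save=None):
    s=read_state(); d=get_image(n)
    if n=="wrist":
        T=np.eye(4); T[:3,:3]=R.from_euler("xyz",s["tool_rot"]).as_matrix(); T[:3,3]=s["eef_pos"]
        d["T"]=T@np.array(d["T_tool_cam"])
    else: d["T"]=np.array(d["extrinsics"])
    d["f"]=240/np.tan(np.radians(d["vfov"]/2))
    if save: cv2.imwrite("pics/"+save,d["img"][:,:,::-1])
    return d
def ray(d,u,v):
    r=d["T"][:3,:3]@np.array([(u-d["cx"])/d["f"],-(v-d["cy"])/d["f"],-1.]); return d["T"][:3,3],r/np.linalg.norm(r)
def onz(d,u,v,z):
    o,r=ray(d,u,v); return o+r*(z-o[2])/r[2]
def proj(d,p):
    q=np.linalg.inv(d["T"])@np.append(p,1); return np.array([d["cx"]+d["f"]*q[0]/-q[2], d["cy"]+d["f"]*q[1]/q[2]])
def tri(rays):
    A=np.zeros((3,3));b=np.zeros(3)
    for o,r in rays: P=np.eye(3)-np.outer(r,r);A+=P;b+=P@o
    p=np.linalg.solve(A,b); return p,max(np.linalg.norm((np.eye(3)-np.outer(r,r))@(p-o)) for o,r in rays)
def blobs(mask,amin,amax=1e9):
    n,l,st,c=cv2.connectedComponentsWithStats(mask.astype(np.uint8))
    out=[]
    for i in range(1,n):
        if amin<=st[i,4]<=amax:
            out.append((c[i],cv2.minAreaRect(np.argwhere(l==i)[:,::-1].astype(np.float32)),st[i,4]))
    return out
def brown(img):
    h=cv2.cvtColor(img,cv2.COLOR_RGB2HSV).astype(int)
    r,g,b=[img[...,i].astype(int) for i in range(3)]
    return (r<130)&(r>b*1.35)&(r>g*1.15)&(r>25)&(g<90)
E
python3 - <<'E'
from h import *
S=cam("scene");D=cam("side")
for n,d in(("sc",S),("si",D)):
    for c,r,a in blobs(brown(d["img"]),40,600):
        p=onz(d,*c,13)
        if 250<p[0]<800 and abs(p[1])<600: print(n,c.round(1),a,p.round(0))
# zoom crops of gauge
a=cv2.resize(S["img"][225:365,215:465],None,fx=3.2,fy=3.2,interpolation=cv2.INTER_CUBIC)
cv2.imwrite("pics/z1.png",a[:,:,::-1])
a=cv2.resize(D["img"][165:305,230:400],None,fx=4.2,fy=4.2,interpolation=cv2.INTER_CUBIC)
cv2.imwrite("pics/z2.png",a[:,:,::-1])
E
```

```text
sc [237.3 200.3] 108 [ 439. -343.   13.]
sc [254.3 214.1] 115 [ 455. -264.   13.]
sc [168.6 217.9] 68 [ 610. -435.   13.]
sc [279.1 221.8] 118 [ 439. -190.   13.]
sc [299.  232.1] 125 [ 439. -122.   13.]
sc [324.8 244.7] 137 [437. -39.  13.]
sc [232.  244.2] 48 [ 582. -228.   13.]
sc [444.4 395.2] 169 [646. 404.  13.]
si [345.5 164.9] 99 [649. 437.  13.]
si [280.3 265. ] 202 [436. -36.  13.]
si [281.9 289.3] 234 [ 439. -119.   13.]
si [281.9 311.7] 267 [ 438. -187.   13.]
si [347. 333.] 52 [ 567. -258.   13.]
si [291.1 338.5] 307 [ 455. -262.   13.]
si [213.6 359.5] 86 [ 307. -299.   13.]
si [282.8 372.4] 366 [ 437. -341.   13.]
si [384.9 426.5] 131 [ 604. -464.   13.]
```

View pics/z1.png

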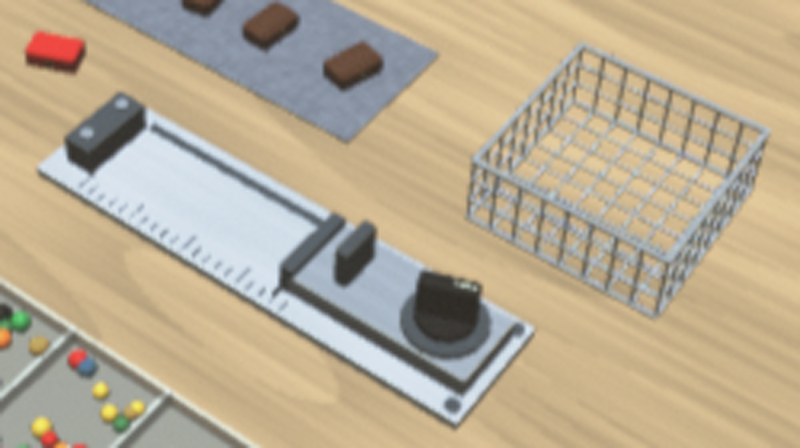

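View pics/z2.png

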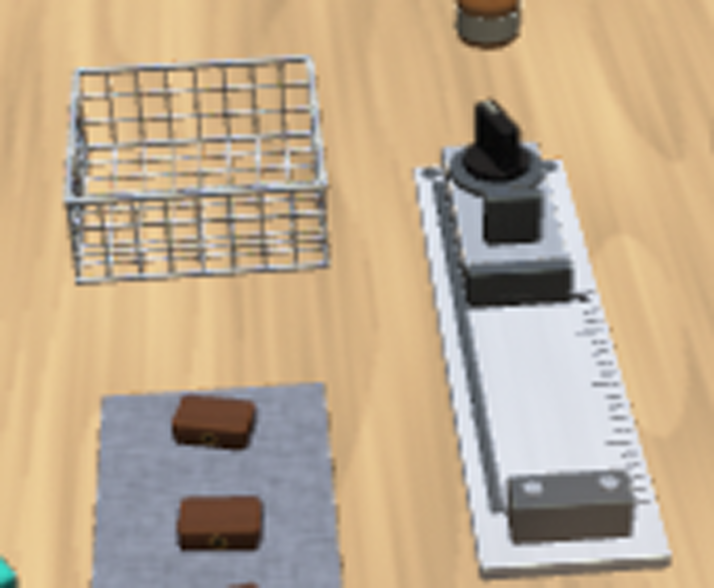

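Run:
```python
from h import *
S=cam("scene");D=cam("side")
s=lambda x,y:(215+x/3.2,225+y/3.2); t=lambda x,y:(230+x/4.2,165+y/4.2)
for k,p in dict(nl=(40,170),b=(457,423),r=(532,330)).items(): print("sc",k,onz(S,*s(*p),10).round(1))
for k,p in dict(nl=(485,572),nr=(668,562),fl=(415,170),fr=(570,160)).items(): print("si",k,onz(D,*t(*p),10).round(1))
for k,a,b in(("stop/nr",(40,170),(668,562)),("fr/b",(457,423),(570,160)),("fin top right?",(372,225),(543,193)),("barN",(418,272),(520,160)),("barF",(480,283),(480,103)),
  ("bskN?",(584,47),(76,72)),("bsk2",(768,130),(313,58)),("bsk3",(668,262),(325,187)),("bsk4",(474,160),(72,202)),("jawtopL",(282,268),(572,262)),("jawtopR",(342,216),(468,265))):
    p,e=tri([ray(S,*s(*a)),ray(D,*t(*b))]); print(k,p.round(1),round(e,1))
```

```text
sc nl [ 674.1 -156.4   10. ]
sc b [673.2 217.6  10. ]
sc r [577.2 216.8  10. ]
si nl [ 575.1 -166.4   10. ]
si nr [ 669.8 -168.3   10. ]
si fl [574.8 211.9  10. ]
si fr [679.3 213.3  10. ]
stop/nr [ 670.9 -161.4    3.6] 0.9
fr/b [676.9 216.7  10. ] 3.4
fin top right? [629.3  99.8  71.9] 14.9
barN [628.4 145.4  61.6] 7.3
barF [613.5 189.6  73.8] 1.4
bskN? [382.1 147.5 117.8] 22.3
bsk2 [473.2 276.7 108.4] 55.3
bsk3 [492.2 252.1  -1.5] 30.9
bsk4 [403.7 105.9  26.9] 59.7
jawtopL [655.8  60.1  37. ] 0.9
jawtopR [592.7  64.4  37. ] 0.2
```

Call:
move_arm(
  rows="-0.918 -0.509 0 0 0 0.713 -1;-0.918 -0.509 0 0 0 0.713 -1;-0.918 -0.509 0 0 0 0.713 -1;-0.918 -0.509 0 0 0 0.713 -1;-0.918 -0.509 0 0 0 0.713 -1;-0.918 -0.509 0 0 0 0.713 -1;-0.918 -0.509 0 0 0 0.713 -1;-0.918 -0.509 0 0 0 0.713 -1;-0.918 -0.509 0 0 0 0.713 -1;-0.918 -0.509 0 0 0 0.713 -1;-0.918 -0.509 0 0 0 0.713 -1",
)

```text
clock: 1.27
eef_pos: [401.1, 402.9, 245.2]
tool_rot: [-3.141, -0.0, 1.747]
force: [-0.8, 0.0, -1.3]
width: 85.1
gripper_force: 0.0
```

Call:
move_arm(
  rows="-0.859 0.605 0 0 0 0 -1;-0.859 0.605 0 0 0 0 -1;-0.859 0.605 0 0 0 0 -1;-0.859 0.605 0 0 0 0 -1;-0.859 0.605 0 0 0 0 -1;-0.859 0.605 0 0 0 0 -1;-0.859 0.605 0 0 0 0 -1;-0.859 0.605 0 0 0 0 -1;-0.859 0.605 0 0 0 0 -1;-0.859 0.605 0 0 0 0 -1;-0.859 0.605 0 0 0 0 -1",
)

```text
clock: 2.18
eef_pos: [623.4, 181.9, 244.8]
tool_rot: [-3.14, -0.002, 1.747]
force: [-0.3, 1.0, 0.3]
width: 85.2
gripper_force: 0.0
```

```bash
cat >> h.py <<'E'
def go(p0,yaw0,p1,yaw1):
    """units for a move from commanded pose to target (tool down)"""
    x=np.array([np.cos(yaw0),np.sin(yaw0)]);y=np.array([np.sin(yaw0),-np.cos(yaw0)])
    d=np.array(p1,float)-p0; w=(yaw1-yaw0+np.pi)%(2*np.pi)-np.pi
    return np.round([d[:2]@x/300,d[:2]@y/300,-d[2]/300,0,0,-w/(np.pi/2)],4), "rows>=%.1f"%max(np.linalg.norm(d)/41.7,abs(np.degrees(w))/7.16)
E
python3 - <<'E'
from h import *
s=read_state();print(s["clock"],s["eef_pos"],s["tool_rot"],s["force"])
W=cam("wrist","w1.png")
S=cam("scene");D=cam("side")
f=lambda x,y:(215+x/3.2,225+y/3.2); t=lambda x,y:(230+x/4.2,165+y/4.2)
for a,b in(((584,47),(72,202)),((768,130),(76,72)),((668,262),(313,58)),((474,160),(325,187))): print(tri([ray(S,*f(*a)),ray(D,*t(*b))]))
E
```

```text
2.1833 [623.41948763 181.93816919 244.81001222] [-3.14021971e+00 -2.00983659e-03  1.74723006e+00] [-0.26494111  0.9949225   0.2812037 ]
(array([355.86707739, 121.91765852,  61.25586077]), np.float64(1.3630928190476657))
(array([352.29245194, 275.50324447,  62.60611962]), np.float64(0.7858347737991612))
(array([511.25641563, 276.84284793,  62.81306701]), np.float64(0.9495690228953568))
(array([510.38736716, 120.39325025,  62.03479487]), np.float64(0.8092712107408755))
```

View pics/w1.png

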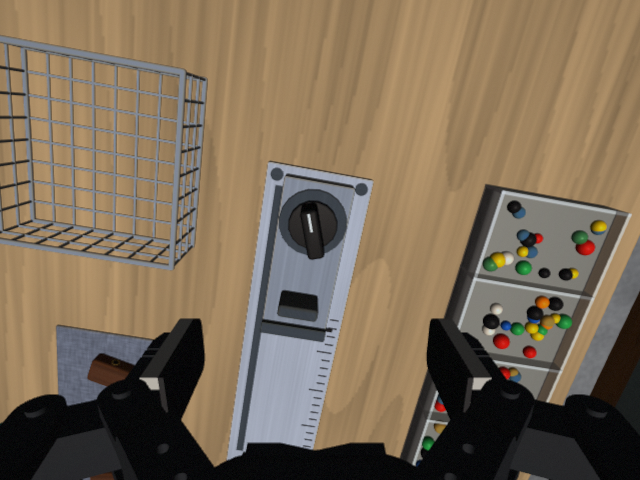

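Run:
```python
from h import *
W=cam("wrist")
for k,(u,v,z) in dict(cL=(272,163,10),cR=(372,181,10),foot35=(313,222,35),foot42=(313,222,42),bar_lo=(316,258,74),bar_mid=(312,230,74),fin=(298,300,66),jawL=(262,326,37),jawR=(325,336,37),bedL=(232,446,10)).items(): print(k,onz(W,u,v,z).round(1))
im=W["img"].astype(int); m=(im.max(2)<40); 
a=cv2.resize(W["img"][150:350,230:390],None,fx=3.5,fy=3,interpolation=cv2.INTER_CUBIC)
cv2.imwrite("pics/z3.png",a[:,:,::-1])
```

```text
cL [577.6 215.5  10. ]
cR [672.1 215.5  10. ]
foot35 [623.6 173.3  35. ]
foot42 [623.3 175.1  42. ]
bar_lo [629.8 153.8  74. ]
bar_mid [622.4 176.8  74. ]
fin [621.7 109.6  66. ]
jawL [592.6  61.3  37. ]
jawR [655.5  61.2  37. ]
bedL [ 577.7 -120.7   10. ]
```

View pics/z3.png

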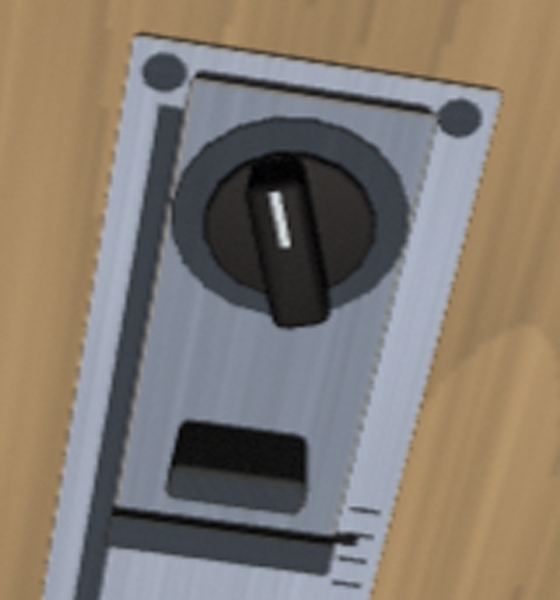

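Run:
```python
from h import *
W=cam("wrist");c=lambda x,y:(230+x/3.5,150+y/3)
for k,(u,v,z) in dict(b0=(275,185,74),b1=(300,325,74),barc=(288,255,74),fin=(237,490,66),j1=(330,575,37),j2=(108,545,37)).items(): print(k,onz(W,*c(u,v),z).round(1))
# cross-check heights with the side view
D=cam("side");t=lambda x,y:(230+x/4.2,165+y/4.2)
for k,a,b in(("jawTopR",(330,575),(572,262)),("jawTopL",(108,545),(468,265)),("finTop",(237,490),(513,190))):
    p,e=tri([ray(W,*c(*a)),ray(D,*t(*b))]);print(k,p.round(1),round(e,1))
s=read_state()
print(go(s["eef_pos"],s["tool_rot"][2],(624,176,72),1.7416))
```

```text
b0 [617.3 190.7  74. ]
b1 [629.8 152.9  74. ]
barc [623.6 172.2  74. ]
fin [623.7  96.1  66. ]
j1 [656.1  54.1  37. ]
j2 [592.5  54.3  37. ]
jawTopR [655.   56.3  40.4] 0.7
jawTopL [592.4  57.4  42. ] 0.4
finTop [623.6  96.7  67.2] 0.1
(array([-0.0157, -0.0026,  0.5781,  0.    ,  0.    ,  0.0022]), 'rows>=4.2')
```

Call:
move_arm(
  rows="-0.032 -0.004 0.4 0 0 -0.066 -1;-0.032 -0.004 0.4 0 0 -0.066 -1;-0.032 -0.004 0.4 0 0 -0.066 -1;-0.032 -0.004 0.5 0 0 -0.066 -1;-0.032 -0.004 0.609 0 0 -0.066 -1;-0.032 -0.004 0.609 0 0 -0.066 -1;-0.032 -0.004 0.609 0 0 -0.066 1;-0.032 -0.004 0.609 0 0 -0.066 1;-0.032 -0.004 0.609 0 0 -0.066 1;-0.032 -0.004 0.609 0 0 -0.066 1;-0.032 -0.004 0.609 0 0 -0.066 1;-0.032 -0.004 0.609 0 0 -0.066 1",
)

```text
clock: 3.48
eef_pos: [623.1, 169.4, 63.9]
tool_rot: [-3.138, -0.001, 1.847]
force: [-3.1, -1.8, 23.0]
width: 12.8
gripper_force: 59.1
```

Run:
```python
from h import *
s=read_state();print(s)
```

```text
{'clock': 3.4833, 'qpos': array([-0.44421071,  0.86129336,  0.23247627,  1.66117091, -0.29123844,
        0.65732208,  0.21873179]), 'qd': array([ 0.00398087, -0.01734651,  0.00753613, -0.01155653,  0.00857522,
        0.00790194,  0.00512176]), 'tau': array([ -0.07990493, -55.04162908,   3.81640702, -17.98996925,
        -0.76406004,  -3.00854579,  -0.21663748]), 'eef_pos': array([623.12480102, 169.37436863,  63.93123296]), 'tool_rot': array([-3.13764660e+00, -6.02107363e-04,  1.84701500e+00]), 'force': array([-3.05502193, -1.77092382, 23.00639282]), 'torque': array([-0.03734329,  0.20854818,  0.19572782]), 'gripper_force': 59.14231717586517, 'width': 12.755356409131068}
```

Call:
move_arm(
  rows="0 0 -0.012 0 0 0 1;0 0 -0.012 0 0 -0.08 1;0 0.001 -0.012 0 0 -0.16 1;0.001 0.002 -0.012 0 0 -0.24 1;0.002 0.003 -0.012 0 0 -0.32 1;0.003 0.004 -0.012 0 0 -0.4 1;0.003 0.005 -0.012 0 0 -0.48 1;0.004 0.006 -0.012 0 0 -0.56 1;0.004 0.007 -0.012 0 0 -0.64 1;0.005 0.008 -0.012 0 0 -0.72 1;0.005 0.008 -0.012 0 0 -0.8 1;0.005 0.008 -0.012 0 0 -0.8 1",
)

```text
clock: 4.48
eef_pos: [624.6, 171.0, 64.4]
tool_rot: [-3.14, -0.005, 3.106]
force: [-1.6, -1.2, -12.5]
width: 12.7
gripper_force: 61.9
```

Call:
move_arm(
  rows="0 0 0 0 0 0 -1;0 0 0 0 0 0 -1;0 0 0 0 0 0 -1;0 0 -0.1 0 0 0 -1;0 0 -0.2 0 0 0 -1;0 0 -0.6 0 0 0 -1;0 0 -0.6 0 0 0 -1;0 0 -0.6 0 0 0 -1;0 0 -0.6 0 0 0 -1",
)

```text
clock: 5.23
eef_pos: [632.1, 173.8, 256.5]
tool_rot: [3.135, 0.017, 3.101]
force: [0.4, -0.3, 0.2]
width: 85.4
gripper_force: 0.0
```

Call:
move_arm(
  rows="0.54 -0.6 0 0 0 0.977 -1;0.54 -0.6 0 0 0 0.977 -1;0.54 -0.6 0 0 0 0.977 -1;0.54 -0.6 0 0 0 0.977 -1;0.54 -0.6 0 0 0 0.977 -1;0.54 -0.6 0 0 0 0.977 -1;0.54 -0.6 0 0 0 0.977 -1;0.54 -0.6 0 0 0 0.977 -1;0.54 -0.6 0 0 0 0.977 -1;0.54 -0.6 0 0 0 0.977 -1;0.54 -0.6 0 0 0 0.977 -1;0.54 -0.6 0 0 0 0.977 -1",
)

```text
clock: 6.23
eef_pos: [459.0, -1.6, 247.2]
tool_rot: [3.138, -0.0, 1.596]
force: [0.5, 0.8, 0.2]
width: 85.3
gripper_force: 0.0
```

Call:
move_arm(
  rows="-0.6 0 0 0 0 0 -1;-0.6 0 0 0 0 0 -1;-0.6 0 0 0 0 0 -1;-0.6 0 0 0 0 0 -1;-0.6 0 0 0 0 0 -1;-0.6 0 0 0 0 0 -1",
)

```text
clock: 6.73
eef_pos: [464.3, -187.0, 247.4]
tool_rot: [3.138, 0.004, 1.594]
force: [-0.0, 0.3, 0.4]
width: 85.1
gripper_force: 0.0
```

Run:
```python
from h import *
s=read_state();print(s["eef_pos"],s["tool_rot"],s["qpos"])
W=cam("wrist","w2.png");S=cam("scene");D=cam("side")
for n,d in(("w",W),("sc",S),("si",D)):
    for c,r,a in blobs(brown(d["img"]),40,9000):
        p=onz(d,*c,13)
        if 400<p[0]<500 and -400<p[1]<20: print(n,c.round(1),a,p.round(1))
```

```text
[ 464.27248051 -186.9677788   247.41748365] [3.13802012 0.00392744 1.59435279] [ 0.11166492  0.42467677  0.30017964  1.93401313 -0.16728237  0.80196638
  0.52640959]
w [284.6  26.3] 2034 [436.7 -35.8  13. ]
w [287.3 131.5] 1534 [ 439.  -119.7   13. ]
w [286.6 206.7] 1335 [ 438.5 -188.6   13. ]
w [303.6 279.7] 1124 [ 455.8 -263.9   13. ]
w [286.3 347.8] 967 [ 438.3 -344.3   13. ]
sc [237.4 200.3] 107 [ 438.5 -342.6   13. ]
sc [254.4 214.1] 114 [ 455.1 -264.    13. ]
sc [279.1 221.8] 117 [ 438.7 -189.7   13. ]
sc [298.9 232. ] 123 [ 438.5 -122.    13. ]
sc [324.8 244.8] 138 [436.7 -38.7  13. ]
si [280.3 265. ] 203 [436.4 -35.6  13. ]
si [281.9 289.3] 234 [ 438.9 -119.    13. ]
si [281.9 311.7] 267 [ 438.  -187.4   13. ]
si [291.1 338.5] 307 [ 455.  -261.8   13. ]
si [282.8 372.4] 363 [ 437.3 -341.1   13. ]
```

View pics/w2.png

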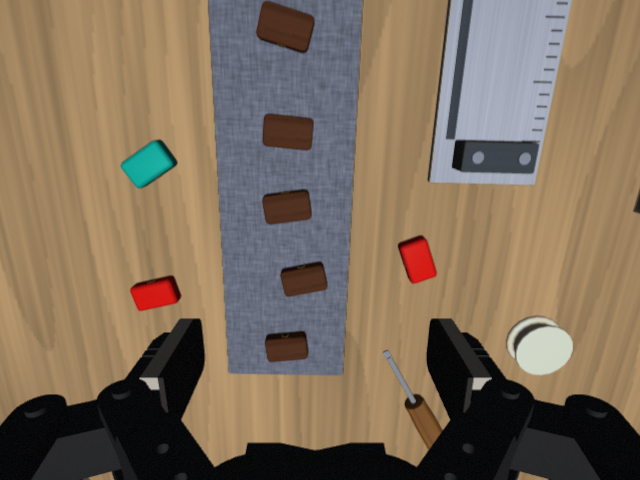

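Run:
```python
from h import *
W=cam("wrist");S=cam("scene");D=cam("side")
B={}
for n,d in(("w",W),("sc",S),("si",D)):
    B[n]=sorted([(onz(d,*c,13)[1],c,r) for c,r,a in blobs(brown(d["img"]),40,9000) if 400<onz(d,*c,13)[0]<500 and -400<onz(d,*c,13)[1]<20],key=lambda t:t[0])
for a,b,c in zip(B["w"],B["sc"],B["si"]):
    p,e=tri([ray(W,*a[1]),ray(S,*b[1]),ray(D,*c[1])])
    q=[onz(W,*v,18)[:2] for v in cv2.boxPoints(a[2])]
    r=cv2.minAreaRect(np.array(q,np.float32)); bx=cv2.boxPoints(r); e1=bx[1]-bx[0];e2=bx[2]-bx[1]
    L=e1 if np.hypot(*e1)>np.hypot(*e2) else e2
    ang=(np.degrees(np.arctan2(L[1],L[0]))+90)%180-90
    print("c",p.round(1),"err",round(e,1),"wrist z15:",onz(W,*a[1],15)[:2].round(1),"size",np.round(r[1],1),"yaw",round(ang,1))
for k,(u,v,z) in dict(topL=(453,141,37),topR=(538,143,37),botL=(453,141,10),botR=(538,143,10),cornL=(429,182,10),cornR=(534,185,10)).items(): print(k,onz(W,u,v,z).round(1))
im=W["img"].astype(int);m=(im.max(2)<75);m[:, :440]=0;m[:,560:]=0;m[:100]=0;m[190:]=0
ys,xs=np.where(m&True);print([ (x,np.where(m[:,x])[0][[0,-1]].tolist()) for x in range(460,540,12) if m[:,x].any()])
```

```text
c [ 438.2 -342.9   14.3] err 1.4 wrist z15: [ 438.2 -343.9] size [45.2 34. ] yaw 6.9
c [ 455.6 -263.5   14.4] err 0.7 wrist z15: [ 455.8 -264. ] size [45.  30.6] yaw 12.0
c [ 438.6 -189.    14. ] err 0.7 wrist z15: [ 438.7 -188.9] size [44.4 28.9] yaw 9.1
c [ 439.3 -120.5   14.2] err 0.5 wrist z15: [ 439.2 -120.2] size [28.2 44.2] yaw -3.4
c [437.  -37.4  14.4] err 1.1 wrist z15: [436.9 -36.8] size [28.7 47.2] yaw -15.1
topL [ 579.4 -114.4   37. ]
topR [ 651.5 -113.7   37. ]
botL [ 588.7 -115.6   10. ]
botR [ 666.6 -114.8   10. ]
cornL [ 571.5 -153.6   10. ]
cornR [ 670.9 -153.1   10. ]
[(460, [100, 181]), (472, [152, 182]), (484, [152, 183]), (496, [153, 183]), (508, [153, 183]), (520, [153, 183]), (532, [155, 181])]
```

Run:
```python
from h import *
a=cv2.imread("pics/w2.png")[90:210,410:570];b=cv2.imread("pics/side0.png")[250:310,330:400]
a=cv2.resize(a,(560,420),interpolation=cv2.INTER_CUBIC)
b=cv2.resize(b,(240,206),interpolation=cv2.INTER_CUBIC)
c=np.zeros((420,800,3),np.uint8);c[:,:560]=a;c[:206,560:]=b
cv2.imwrite("pics/z4.png",c)
```

```text
(no output)
```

View pics/z4.png

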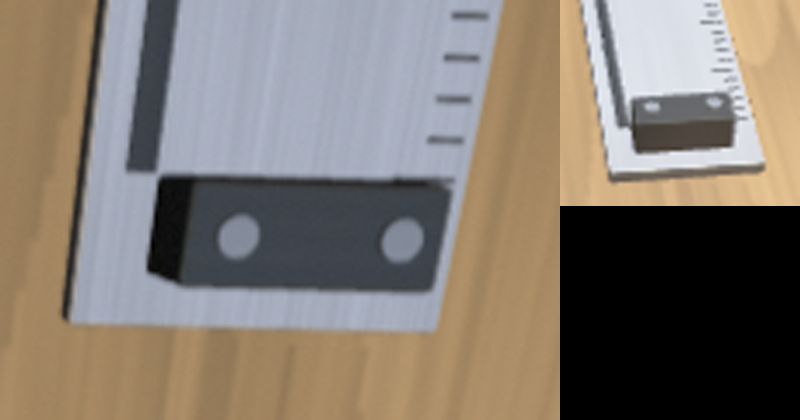

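Run:
```python
from h import *
W=cam("wrist");D=cam("side");S=cam("scene");c=lambda x,y:(410+x/3.5,90+y/3.5)
t=lambda x,y:(330+(x-560)/3.43,250+y/3.43)
for k,(u,v,z) in dict(s_ul=(195,184,37),s_ur=(450,190,37),s_ll=(185,283,37),s_lr=(432,290,37),base_ul=(162,178,10),tick0=(430,182,10),bL=(70,321,10),bR=(435,330,10)).items(): print(k,onz(W,*c(u,v),z).round(1))
for k,a,b in(("stop ul",(195,184),(632,97)),("stop ur",(450,190),(732,93)),("stop ll",(185,283),(635,123)),("stop lr",(432,290),(734,120)),("bL",(70,321),(610,176)),("bR",(435,330),(763,167))):
    p,e=tri([ray(W,*c(*a)),ray(D,*t(*b))]);print(k,p.round(1),round(e,1),onz(D,*t(*b),37 if k[0]=='s' else 10).round(1))
print(proj(S,[674,-153.5,10]),proj(S,[674,-163.5,10]))
```

```text
s_ul [ 589.9 -114.5   37. ]
s_ur [ 651.7 -113.7   37. ]
s_ll [ 591.1 -138.2   37. ]
s_lr [ 652.4 -137.7   37. ]
base_ul [ 591.2 -114.6   10. ]
tick0 [ 661.1 -113.1   10. ]
bL [ 572.  -152.5   10. ]
bR [ 670.6 -151.4   10. ]
stop ul [ 593.3 -114.9   28.4] 0.2 [ 592.  -124.2   37. ]
stop ur [ 658.9 -114.2   25.1] 0.5 [ 656.2 -126.7   37. ]
stop ll [ 593.1 -139.3   28.8] 1.1 [ 590.7 -148.5   37. ]
stop lr [ 657.1 -139.2   25.9] 1.3 [ 652.9 -151.8   37. ]
bL [ 575.2 -154.3   -2.2] 0.5 [ 573.1 -166.6   10. ]
bR [ 675.8 -153.6   -3.2] 2.0 [ 670.2 -168.    10. ]
[228.40206841 278.64556087] [225.37533542 276.79928069]
```

Run:
```python
from h import *
W=cam("wrist");D=cam("side");S=cam("scene");c=lambda x,y:(410+x/3.5,90+y/3.5)
t=lambda x,y:(330+(x-560)/3.43,250+y/3.43);s=lambda x,y:(215+x/3.2,225+y/3.2)
for k,a,b,w in(("A",(66,135),(734,120),(432,290)),("B",(122,95),(635,123),(185,283)),("C",(145,105),(632,97),(195,184)),("D",(88,148),(732,93),(450,190))):
    ra,rb,rw=ray(S,*s(*a)),ray(D,*t(*b)),ray(W,*c(*w))
    for q in([ra,rb],[ra,rw],[rb,rw]):
        p,e=tri(q);print(k,p.round(1),round(e,1),end=" | ")
    print(onz(S,*s(*a),37).round(0))
```

```text
A [ 652.7 -148.4   34.5] 1.1 | A [ 653.5 -141.5   38.4] 3.4 | A [ 656.7 -140.1   26.6] 1.1 | [ 653. -146.   37.]
B [ 591.8 -144.8   33.1] 0.6 | B [ 593.1 -141.4   34.7] 2.3 | B [ 592.8 -140.1   29.5] 0.9 | [ 595. -142.   37.]
C [ 592.  -122.2   35.4] 0.4 | C [ 591.6 -118.1   36.7] 3.1 | C [ 593.  -115.8   29.1] 0.3 | [ 593. -121.   37.]
D [ 654.9 -125.    36.6] 1.9 | D [ 653.2 -118.4   38.8] 4.3 | D [ 658.5 -115.1   25.9] 0.7 | [ 653. -124.   37.]
```

Run:
```python
from h import *
s=read_state();p=s["eef_pos"];y=s["tool_rot"][2];print(p,y)
g=np.radians(90-3.4)
print(go(p,y,(439.3,-120.5,60),g))
print(go((439.3,-120.5,60),g,(439.3,-120.5,20),g))
print(go((439.3,-120.5,100),g,(624,-100.5,100),np.pi/2))
```

```text
[ 463.97152882 -181.16981699  246.19851455] 1.60385971467718
(array([ 0.2048, -0.0755,  0.6207,  0.    ,  0.    ,  0.0588]), 'rows>=4.7')
(array([ 0.    ,  0.    ,  0.1333,  0.    ,  0.    , -0.    ]), 'rows>=1.0')
(array([ 0.1031,  0.6106, -0.    ,  0.    ,  0.    , -0.0378]), 'rows>=4.5')
```

Call:
move_arm(
  rows="0.205 -0.076 0.62 0 0 0.059 -1;0.205 -0.076 0.62 0 0 0.059 -1;0.205 -0.076 0.62 0 0 0.059 -1;0.205 -0.076 0.62 0 0 0.059 -1;0.205 -0.076 0.62 0 0 0.059 -1;0.205 -0.076 0.62 0 0 0.059 -1;0.205 -0.076 0.62 0 0 0.059 -1;0.205 -0.076 0.62 0 0 0.059 -1",
)

```text
clock: 8.0
eef_pos: [440.5, -122.1, 61.4]
tool_rot: [3.139, 0.001, 1.51]
force: [0.3, 0.3, 0.0]
width: 85.7
gripper_force: 0.0
```

Run:
```python
from h import *
s=read_state();print(s["eef_pos"],s["tool_rot"])
D=cam("side");W=cam("wrist");s=read_state();print(s["eef_pos"],s["tool_rot"])
```

```text
[ 440.48626389 -122.06820476   61.39113184] [3.13909087e+00 1.11677478e-03 1.50965438e+00]
[ 441.04423241 -122.25027626   62.08315447] [3.13708949e+00 1.42108805e-03 1.50935155e+00]
```

Call:
move_arm(
  rows="0.005 -0.005 0.07 0 0 0 -1;0.005 -0.005 0.14 0 0 0 -1;0.005 -0.005 0.14 0 0 0 -1;0.005 -0.005 0.14 0 0 0 -1;0.005 -0.005 0.14 0 0 0 1;0.005 -0.005 0.14 0 0 0 1;0.005 -0.005 0.14 0 0 0 1;0.005 -0.005 0.14 0 0 0 1;0.005 -0.005 0.14 0 0 0 1;0.005 -0.005 0.14 0 0 0 1",
)

```text
clock: 8.93
eef_pos: [438.6, -119.6, 19.6]
tool_rot: [3.139, -0.0, 1.51]
force: [0.4, -0.1, 7.8]
width: 42.8
gripper_force: 60.7
```

Call:
move_arm(
  rows="0 0 -0.1 0 0 0 1;0 0 -0.27 0 0 0 1;0 0 -0.27 0 0 0 1;0 0 -0.27 0 0 0 1;0 0 -0.27 0 0 0 1",
)

```text
clock: 9.35
eef_pos: [438.4, -119.1, 100.0]
tool_rot: [3.139, -0.0, 1.511]
force: [-0.4, -0.2, -0.4]
width: 42.6
gripper_force: 61.6
```

Run:
```python
from h import *
D=cam("side","s1.png");s=read_state();p=s["eef_pos"];y=s["tool_rot"][2];print(p,s["tool_rot"],s["width"])
print(go(p,y,(624,-100.5,100),np.pi/2))
```

```text
[ 437.747633   -118.84371603   99.21528392] [ 3.14119683e+00 -7.53379825e-04  1.51102886e+00] 42.43059864213506
(array([ 0.0981,  0.6161, -0.0026,  0.    ,  0.    , -0.038 ]), 'rows>=4.5')
```

Call:
move_arm(
  rows="0.098 0.616 0 0 0 -0.038 1;0.098 0.616 0 0 0 -0.038 1;0.098 0.616 0 0 0 -0.038 1;0.098 0.616 0 0 0 -0.038 1;0.098 0.616 0 0 0 -0.038 1;0.098 0.616 0 0 0 -0.038 1;0.098 0.616 0 0 0 -0.038 1;0.098 0.616 0.1 0 0 -0.038 1;0.098 0.616 0.2 0 0 -0.038 1;0.098 0.616 0.2 0 0 -0.038 1",
)

```text
clock: 10.23
eef_pos: [618.0, -100.0, 33.4]
tool_rot: [-3.13, -0.004, 1.568]
force: [-1.4, -0.2, -1.0]
width: 42.8
gripper_force: 61.6
```

Run:
```python
from h import *
D=cam("side");s=read_state();p=s["eef_pos"];y=s["tool_rot"][2];print(p,s["tool_rot"],s["width"])
```

```text
[ 619.53395175 -100.72628154   35.99211404] [-3.13294782e+00 -2.46515281e-03  1.56801997e+00] 42.5093365119473
```

Call:
move_arm(
  rows="0 0.013 0.015 0 0 0 1;0 0.013 0.03 0 0 0 1;0 0.013 0.03 0 0 0 1;0 0.013 0.03 0 0 0 1",
)

```text
clock: 10.62
eef_pos: [628.3, -101.2, 31.1]
tool_rot: [3.14, 0.0, 1.57]
force: [-0.4, -0.4, 0.5]
width: 43.0
gripper_force: 39.9
```

Call:
move_arm(
  rows="0 0 0 0 0 0 -1;0 0 0 0 0 0 -1;0 0 0 0 0 0 -1;0 0 -0.1 0 0 0 -1;0 0 -0.24 0 0 0 -1;0 0 -0.24 0 0 0 -1;0 0 -0.24 0 0 0 -1;0 0 -0.24 0 0 0 -1;0 0 -0.24 0 0 0 -1",
)

```text
clock: 11.37
eef_pos: [627.1, -100.5, 101.2]
tool_rot: [-3.14, -0.001, 1.57]
force: [0.0, 0.2, -0.6]
width: 85.3
gripper_force: 0.0
```

```bash
cat >> h.py <<'E'
def nxt(pick,yawdeg,row):
    s=read_state();p=s["eef_pos"];y=s["tool_rot"][2];g=np.radians(90+yawdeg)
    print(p.round(1),s["tool_rot"].round(3),round(s["width"],1))
    print("to pick z60",go(p,y,(*pick,60),g)); print("carry",go((*pick,100),g,(624,row,100),np.pi/2))
E
python3 - <<'E'
from h import *
W=cam("wrist","w3.png");D=cam("side")
nxt((438.6,-189),9.1,-67.5)
for c,r,a in blobs(brown(D["img"]),40,9000): print(c.round(1),a,onz(D,*c,20).round(1))
E
```

```text
[ 627.  -100.7  100.9] [-3.139e+00 -1.000e-03  1.570e+00] 85.5
to pick z60 (array([-0.2946, -0.6278,  0.1365,  0.    ,  0.    , -0.1015]), 'rows>=5.1')
carry (array([ 0.3022,  0.6743, -0.    ,  0.    ,  0.    ,  0.1011]), 'rows>=5.3')
[32.1 45.7] 6737 [-949.8 2021.2   20. ]
[93.5 20.3] 557 [-789.2 2625.3   20. ]
[225.3  83.4] 7660 [ 204.2 1241.5   20. ]
[131.8 115.4] 1776 [-130.6  913.7   20. ]
[277.6 115.7] 74 [436.8 844.1  20. ]
[ 98.  135.1] 150 [-209.6  742.4   20. ]
[549. 252.] 4580 [1077.1  -59.3   20. ]
[ 12.7 203.1] 1441 [-317.6  302.5   20. ]
[345.  164.7] 83 [646.5 425.   20. ]
[280.3 265. ] 203 [436.8 -43.9  20. ]
[364.5 273.9] 114 [627.5 -93.9  20. ]
[281.9 311.7] 267 [ 438.4 -194.1   20. ]
[346.5 333. ] 45 [ 564.8 -264.3   20. ]
[291.1 338.5] 307 [ 455.3 -267.8   20. ]
[213.6 359.5] 86 [ 308.7 -305.1   20. ]
[282.7 372.4] 366 [ 437.6 -346.2   20. ]
[385.1 426.7] 118 [ 602.8 -468.3   20. ]
```

View pics/w3.png

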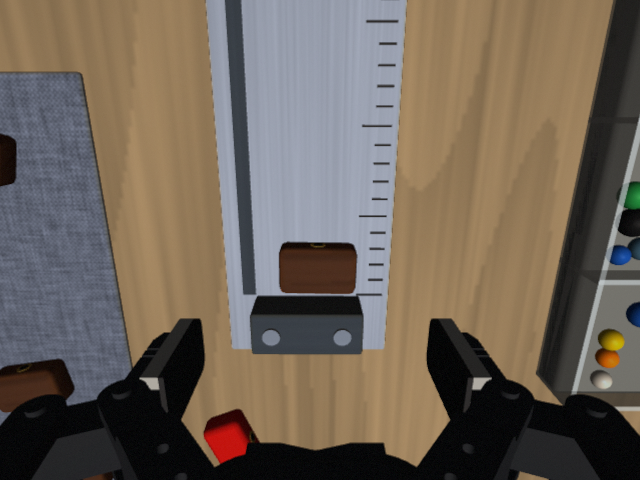

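Run:
```python
from h import *
W=cam("wrist")
for k,(u,v,z) in dict(tick0=(368,294.5,10),bedL=(233,349,10),bedR=(384,349,10),topL=(251,315,37),topR=(363,315,37),beadtopLl=(279,268,24),beadR=(357,268,24),beadFarTop=(318,246,28)).items(): print(k,onz(W,u,v,z).round(1))
```

```text
tick0 [ 660.3 -124.5   10. ]
bedL [ 573.6 -163.8   10. ]
bedR [ 672.4 -163.6   10. ]
topL [ 591.7 -124.2   37. ]
topR [ 654.1 -124.2   37. ]
beadtopLl [ 606.8 -101.3   24. ]
beadR [ 651.2 -101.2   24. ]
beadFarTop [629.  -86.7  28. ]
```

Call:
move_arm(
  rows="-0.295 -0.628 0 0 0 -0.102 -1;-0.295 -0.628 0 0 0 -0.102 -1;-0.295 -0.628 0 0 0 -0.102 -1;-0.295 -0.628 0 0 0 -0.102 -1;-0.295 -0.628 0 0 0 -0.102 -1;-0.295 -0.628 0 0 0 -0.102 -1;-0.295 -0.628 0.1 0 0 -0.102 -1;-0.295 -0.628 0.137 0 0 -0.102 -1;-0.295 -0.628 0.137 0 0 -0.102 -1;-0.295 -0.628 0.137 0 0 -0.102 -1;-0.295 -0.628 0.137 0 0 -0.102 -1;-0.295 -0.628 0.137 0 0 -0.102 -1",
)

```text
clock: 12.52
eef_pos: [439.9, -189.7, 61.7]
tool_rot: [3.141, 0.001, 1.731]
force: [0.1, 0.9, -0.7]
width: 85.5
gripper_force: 0.0
```

Call:
move_arm(
  rows="0.003 -0.004 0.07 0 0 0 -1;0.003 -0.004 0.14 0 0 0 -1;0.003 -0.004 0.14 0 0 0 -1;0.003 -0.004 0.14 0 0 0 -1;0.003 -0.004 0.14 0 0 0 1;0.003 -0.004 0.14 0 0 0 1;0.003 -0.004 0.14 0 0 0 1;0.003 -0.004 0.14 0 0 0 1;0.003 -0.004 0.14 0 0 0 1;0.003 -0.004 0.14 0 0 0 1",
)

```text
clock: 13.35
eef_pos: [438.6, -189.0, 20.3]
tool_rot: [3.14, 0.001, 1.73]
force: [-0.5, 1.0, 8.4]
width: 42.2
gripper_force: 61.1
```

Call:
move_arm(
  rows="0 0 -0.1 0 0 0 1;0 0 -0.267 0 0 0 1;0 0 -0.267 0 0 0 1;0 0 -0.267 0 0 0 1;0 0 -0.267 0 0 0 1",
)

```text
clock: 13.77
eef_pos: [438.6, -188.4, 99.8]
tool_rot: [3.14, 0.0, 1.731]
force: [0.4, -0.2, -1.0]
width: 42.5
gripper_force: 61.4
```

Call:
move_arm(
  rows="0.302 0.67 0 0 0 0.101 1;0.302 0.67 0 0 0 0.101 1;0.302 0.67 0 0 0 0.101 1;0.302 0.67 0 0 0 0.101 1;0.302 0.67 0 0 0 0.101 1;0.302 0.67 0 0 0 0.101 1;0.302 0.67 0 0 0 0.101 1;0.302 0.67 0 0 0 0.101 1;0.302 0.67 0 0 0 0.101 1;0.302 0.67 0 0 0 0.101 1;0.302 0.67 0 0 0 0.101 1;0.302 0.67 0 0 0 0.101 1",
)

```text
clock: 14.77
eef_pos: [621.4, -68.4, 99.3]
tool_rot: [-3.141, -0.0, 1.57]
force: [0.0, -0.4, -0.3]
width: 42.2
gripper_force: 61.4
```

Call:
move_arm(
  rows="0.003 0.004 0.1 0 0 0 1;0.003 0.004 0.2 0 0 0 1;0.003 0.004 0.24 0 0 0 1;0.003 0.004 0.24 0 0 0 1;0.003 0.004 0.24 0 0 0 1;0.003 0.004 0.24 0 0 0 1;0.003 0.004 0.24 0 0 0 -1;0.003 0.004 0.24 0 0 0 -1;0.003 0.004 0.24 0 0 0 -1",
)

```text
clock: 15.52
eef_pos: [623.7, -66.5, 27.8]
tool_rot: [3.141, 0.0, 1.572]
force: [0.7, -0.1, 0.2]
width: 76.8
gripper_force: 0.0
```

Call:
move_arm(
  rows="0 0 -0.1 0 0 0 -1;0 0 -0.24 0 0 0 -1;0 0 -0.24 0 0 0 -1;0 0 -0.24 0 0 0 -1;0 0 -0.24 0 0 0 -1;0 0 -0.24 0 0 0 -1",
)

```text
clock: 16.02
eef_pos: [622.6, -65.9, 98.3]
tool_rot: [-3.14, -0.001, 1.572]
force: [0.0, -0.4, -0.8]
width: 85.5
gripper_force: 0.0
```

```bash
cat >> h.py <<'E'
def beads():
    S=cam("scene");D=cam("side")
    for n,d in(("sc",S),("si",D)):
        for c,r,a in blobs(brown(d["img"]),40,2000):
            p=onz(d,*c,14)
            if 400<p[0]<700 and -400<p[1]<330: print(n,a,p[:2].round(0),end="; ")
        print()
E
python3 - <<'E'
from h import *
W=cam("wrist");beads()
for c,r,a in blobs(brown(W["img"]),300,9000): print("w",c.round(0),a,onz(W,*c,22)[:2].round(1))
nxt((455.6,-263.5),12,-34.5)
E
```

```text
sc 109 [ 439. -341.]; sc 49 [ 580. -226.]; sc 135 [438. -38.]; sc 323 [624. -90.]; 
si 203 [436. -37.]; si 301 [626. -70.]; si 46 [ 566. -259.]; si 307 [ 455. -263.]; si 365 [ 437. -342.]; 
w [ 11. 224.] 1054 [456.1 -40.6]
w [318. 270.] 3589 [624.5 -67.2]
w [325. 327.] 3234 [ 628.8 -103.9]
w [211. 417.] 348 [ 555.6 -170.3]
[622.6 -66.3  98.1] [-3.14  -0.     1.572] 85.1
to pick z60 (array([-0.6569, -0.5572,  0.1269,  0.    ,  0.    , -0.1328]), 'rows>=6.3')
carry (array([ 0.6299,  0.7078, -0.    ,  0.    ,  0.    ,  0.1333]), 'rows>=6.8')
```

Call:
move_arm(
  rows="-0.657 -0.557 0 0 0 -0.133 -1;-0.657 -0.557 0 0 0 -0.133 -1;-0.657 -0.557 0 0 0 -0.133 -1;-0.657 -0.557 0 0 0 -0.133 -1;-0.657 -0.557 0 0 0 -0.133 -1;-0.657 -0.557 0 0 0 -0.133 -1;-0.657 -0.557 0 0 0 -0.133 -1;-0.657 -0.557 0.1 0 0 -0.133 -1;-0.657 -0.557 0.127 0 0 -0.133 -1;-0.657 -0.557 0.127 0 0 -0.133 -1;-0.657 -0.557 0.127 0 0 -0.133 -1;-0.657 -0.557 0.127 0 0 -0.133 -1",
)

```text
clock: 17.17
eef_pos: [457.0, -263.3, 61.4]
tool_rot: [3.141, 0.0, 1.782]
force: [-0.3, 0.2, 0.3]
width: 85.4
gripper_force: 0.0
```

Call:
move_arm(
  rows="0.002 -0.004 0.07 0 0 0 -1;0.002 -0.004 0.13 0 0 0 -1;0.002 -0.004 0.14 0 0 0 -1;0.002 -0.004 0.14 0 0 0 -1;0.002 -0.004 0.14 0 0 0 1;0.002 -0.004 0.14 0 0 0 1;0.002 -0.004 0.14 0 0 0 1;0.002 -0.004 0.14 0 0 0 1;0.002 -0.004 0.14 0 0 0 1;0.002 -0.004 0.14 0 0 0 1",
)

```text
clock: 18.0
eef_pos: [455.7, -263.7, 20.3]
tool_rot: [3.14, 0.001, 1.781]
force: [-0.9, 1.0, 7.9]
width: 42.3
gripper_force: 61.4
```

Call:
move_arm(
  rows="0 0 -0.1 0 0 0 1;0 0 -0.267 0 0 0 1;0 0 -0.267 0 0 0 1;0 0 -0.267 0 0 0 1;0 0 -0.267 0 0 0 1",
)

```text
clock: 18.42
eef_pos: [455.6, -263.1, 99.7]
tool_rot: [3.14, 0.001, 1.781]
force: [-0.1, -0.4, 0.4]
width: 42.5
gripper_force: 61.1
```

Call:
move_arm(
  rows="0.63 0.705 0 0 0 0.133 1;0.63 0.705 0 0 0 0.133 1;0.63 0.705 0 0 0 0.133 1;0.63 0.705 0 0 0 0.133 1;0.63 0.705 0 0 0 0.133 1;0.63 0.705 0 0 0 0.133 1;0.63 0.705 0 0 0 0.133 1;0.63 0.705 0 0 0 0.133 1;0.63 0.705 0 0 0 0.133 1;0.63 0.705 0 0 0 0.133 1;0.63 0.705 0 0 0 0.133 1;0.63 0.705 0 0 0 0.133 1",
)

```text
clock: 19.42
eef_pos: [621.6, -36.4, 98.9]
tool_rot: [-3.14, 0.0, 1.569]
force: [-0.2, -0.3, -0.9]
width: 42.9
gripper_force: 61.1
```

Call:
move_arm(
  rows="0.005 0.004 0.1 0 0 0 1;0.005 0.004 0.2 0 0 0 1;0.005 0.004 0.238 0 0 0 1;0.005 0.004 0.238 0 0 0 1;0.005 0.004 0.238 0 0 0 1;0.005 0.004 0.238 0 0 0 1;0.005 0.004 0.238 0 0 0 -1;0.005 0.004 0.238 0 0 0 -1;0.005 0.004 0.238 0 0 0 -1",
)

```text
clock: 20.17
eef_pos: [624.0, -33.0, 28.2]
tool_rot: [3.141, -0.0, 1.572]
force: [-0.4, 0.1, -0.2]
width: 76.8
gripper_force: 0.0
```

Call:
move_arm(
  rows="0 0 -0.1 0 0 0 -1;0 0 -0.24 0 0 0 -1;0 0 -0.24 0 0 0 -1;0 0 -0.24 0 0 0 -1;0 0 -0.24 0 0 0 -1;0 0 -0.24 0 0 0 -1",
)

```text
clock: 20.67
eef_pos: [623.0, -32.4, 98.9]
tool_rot: [-3.14, -0.001, 1.572]
force: [-0.2, -0.5, 0.7]
width: 85.6
gripper_force: 0.0
```

Run:
```python
from h import *
W=cam("wrist");beads()
for c,r,a in blobs(brown(W["img"]),300,9000): print("w",c.round(0),a,onz(W,*c,22)[:2].round(1))
nxt((438.2,-343),5,-1.5)
```

```text
sc 107 [ 440. -342.]; sc 137 [438. -38.]; sc 45 [ 582. -227.]; sc 502 [623. -72.]; 
si 460 [626. -54.]; si 203 [436. -37.]; si 46 [ 566. -259.]; si 365 [ 437. -342.]; 
w [ 17. 277.] 1630 [452.1 -38.9]
[623.1 -32.8  98.7] [-3.14  -0.     1.572] 85.4
to pick z60 (array([-1.0333, -0.6171,  0.1289,  0.    ,  0.    , -0.055 ]), 'rows>=8.7')
carry (array([ 1.08  ,  0.7162, -0.    ,  0.    ,  0.    ,  0.0556]), 'rows>=9.3')
```

Call:
move_arm(
  rows="-0.6 -0.4 0 0 0 0 -1;-0.6 -0.4 0 0 0 0 -1;-0.6 -0.4 0 0 0 0 -1;-0.6 -0.4 0 0 0 0 -1;-0.6 -0.4 0 0 0 0 -1;-0.6 -0.4 0 0 0 0 -1",
)

```text
clock: 21.32
eef_pos: [498.5, -221.0, 100.2]
tool_rot: [-3.139, 0.005, 1.561]
force: [-0.5, -1.4, 0.3]
width: 85.3
gripper_force: 0.0
```

Call:
move_arm(
  rows="-0.433 -0.217 0 0 0 -0.055 -1;-0.433 -0.217 0 0 0 -0.055 -1;-0.433 -0.217 0 0 0 -0.055 -1;-0.433 -0.217 0 0 0 -0.055 -1;-0.433 -0.217 0 0 0 -0.055 -1;-0.433 -0.217 0.1 0 0 -0.055 -1;-0.433 -0.217 0.129 0 0 -0.055 -1;-0.433 -0.217 0.129 0 0 -0.055 -1;-0.433 -0.217 0.129 0 0 -0.055 -1;-0.433 -0.217 0.129 0 0 -0.055 -1",
)

```text
clock: 22.15
eef_pos: [439.5, -342.7, 61.5]
tool_rot: [3.141, 0.0, 1.659]
force: [-0.6, -0.3, -0.9]
width: 85.5
gripper_force: 0.0
```

Run:
```python
from h import *
D=cam("side");s=read_state();print(s["eef_pos"],s["tool_rot"],go(s["eef_pos"],s["tool_rot"][2],(438.2,-343,20),np.radians(95)))
```

```text
[ 439.6236871  -343.00671366   61.81074768] [3.14094476e+00 7.91449736e-04 1.65896514e+00] (array([ 0.0004, -0.0047,  0.1394,  0.    ,  0.    ,  0.0006]), 'rows>=1.0')
```

Call:
move_arm(
  rows="0.001 -0.004 0.07 0 0 0 -1;0.001 -0.004 0.13 0 0 0 -1;0.001 -0.004 0.14 0 0 0 -1;0.001 -0.004 0.14 0 0 0 -1;0.001 -0.004 0.14 0 0 0 1;0.001 -0.004 0.14 0 0 0 1;0.001 -0.004 0.14 0 0 0 1;0.001 -0.004 0.14 0 0 0 1;0.001 -0.004 0.14 0 0 0 1;0.001 -0.004 0.14 0 0 0 1",
)

```text
clock: 23.03
eef_pos: [438.3, -343.3, 20.4]
tool_rot: [3.14, 0.001, 1.658]
force: [-0.4, 0.9, 6.4]
width: 42.4
gripper_force: 60.8
```

Call:
move_arm(
  rows="0 0 -0.1 0 0 0 1;0 0 -0.267 0 0 0 1;0 0 -0.267 0 0 0 1;0 0 -0.267 0 0 0 1;0 0 -0.267 0 0 0 1",
)

```text
clock: 23.45
eef_pos: [438.3, -342.7, 99.8]
tool_rot: [3.14, 0.001, 1.659]
force: [1.4, -0.1, -0.6]
width: 42.4
gripper_force: 61.3
```

Call:
move_arm(
  rows="0.7 0.4 0 0 0 0 1;0.7 0.4 0 0 0 0 1;0.7 0.4 0 0 0 0 1;0.7 0.4 0 0 0 0 1;0.7 0.4 0 0 0 0 1;0.7 0.4 0 0 0 0 1;0.7 0.4 0 0 0 0 1;0.7 0.4 0 0 0 0 1",
)

```text
clock: 24.12
eef_pos: [538.9, -119.8, 97.3]
tool_rot: [-3.139, -0.002, 1.664]
force: [0.0, -0.9, -0.2]
width: 42.6
gripper_force: 61.3
```

Call:
move_arm(
  rows="0.38 0.313 0 0 0 0.056 1;0.38 0.313 0 0 0 0.056 1;0.38 0.313 0 0 0 0.056 1;0.38 0.313 0 0 0 0.056 1;0.38 0.313 0 0 0 0.056 1;0.38 0.313 0 0 0 0.056 1;0.38 0.313 0 0 0 0.056 1;0.38 0.313 0 0 0 0.056 1;0.38 0.313 0 0 0 0.056 1",
)

```text
clock: 24.87
eef_pos: [621.7, -3.9, 99.2]
tool_rot: [-3.141, 0.001, 1.566]
force: [0.4, 0.2, 0.2]
width: 42.3
gripper_force: 61.3
```

Run:
```python
from h import *
W=cam("wrist");s=read_state();print(s["width"],s["eef_pos"],s["tool_rot"],go(s["eef_pos"],s["tool_rot"][2],(623.5,-1.5,28),np.radians(90)))
for c,r,a in blobs(brown(W["img"]),300,9000): print("w",c.round(0),a,onz(W,*c,22)[:2].round(1))
```

```text
42.57551391104597 [621.93427171  -3.35050483  99.24990845] [-3.14111478e+00  3.99665081e-04  1.56709004e+00] (array([ 0.0062,  0.0052,  0.2375,  0.    ,  0.    , -0.0024]), 'rows>=1.7')
w [ 25. 319.] 2204 [448.3 -37. ]
```

Call:
move_arm(
  rows="0.004 0.004 0.1 0 0 0 1;0.004 0.004 0.2 0 0 0 1;0.004 0.004 0.238 0 0 0 1;0.004 0.004 0.238 0 0 0 1;0.004 0.004 0.238 0 0 0 1;0.004 0.004 0.238 0 0 0 1;0.004 0.004 0.238 0 0 0 -1;0.004 0.004 0.238 0 0 0 -1;0.004 0.004 0.238 0 0 0 -1",
)

```text
clock: 25.67
eef_pos: [624.1, -0.3, 28.4]
tool_rot: [3.141, -0.0, 1.57]
force: [-0.2, 0.1, 0.3]
width: 76.8
gripper_force: 0.0
```

Call:
move_arm(
  rows="0 0 -0.1 0 0 0 -1;0 0 -0.24 0 0 0 -1;0 0 -0.24 0 0 0 -1;0 0 -0.24 0 0 0 -1;0 0 -0.24 0 0 0 -1;0 0 -0.24 0 0 0 -1",
)

```text
clock: 26.17
eef_pos: [623.0, 0.3, 98.9]
tool_rot: [-3.14, -0.001, 1.57]
force: [-0.1, 0.5, 0.6]
width: 85.4
gripper_force: 0.0
```

Run:
```python
from h import *
W=cam("wrist");beads()
for c,r,a in blobs(brown(W["img"]),300,9000): print("w",c.round(0),a,onz(W,*c,22)[:2].round(1))
nxt((437,-37.4),-15,31)
```

```text
sc 134 [438. -38.]; sc 45 [ 582. -227.]; sc 674 [623. -55.]; 
si 607 [626. -39.]; si 202 [436. -37.]; si 46 [ 566. -259.]; 
w [318. 268.] 3587 [624.8  -0. ]
w [ 23. 325.] 2084 [448.3 -37.1]
w [319. 366.] 8766 [625.7 -65.8]
[ 6.231e+02 -1.000e-01  9.870e+01] [-3.14 -0.    1.57] 85.5
to pick z60 (array([-0.1247, -0.6202,  0.1289,  0.    ,  0.    ,  0.1662]), 'rows>=4.6')
carry (array([ 0.3816,  0.5431, -0.    ,  0.    ,  0.    , -0.1667]), 'rows>=4.8')
```

Call:
move_arm(
  rows="-0.125 -0.62 0 0 0 0.166 -1;-0.125 -0.62 0 0 0 0.166 -1;-0.125 -0.62 0 0 0 0.166 -1;-0.125 -0.62 0 0 0 0.166 -1;-0.125 -0.62 0 0 0 0.166 -1;-0.125 -0.62 0.1 0 0 0.166 -1;-0.125 -0.62 0.129 0 0 0.166 -1;-0.125 -0.62 0.129 0 0 0.166 -1;-0.125 -0.62 0.129 0 0 0.166 -1;-0.125 -0.62 0.129 0 0 0.166 -1",
)

```text
clock: 27.15
eef_pos: [438.2, -38.0, 61.3]
tool_rot: [3.141, 0.0, 1.309]
force: [-0.3, -0.5, 0.2]
width: 85.4
gripper_force: 0.0
```

Call:
move_arm(
  rows="0.003 -0.004 0.07 0 0 0 -1;0.003 -0.004 0.13 0 0 0 -1;0.003 -0.004 0.14 0 0 0 -1;0.003 -0.004 0.14 0 0 0 -1;0.003 -0.004 0.14 0 0 0 1;0.003 -0.004 0.14 0 0 0 1;0.003 -0.004 0.14 0 0 0 1;0.003 -0.004 0.14 0 0 0 1;0.003 -0.004 0.14 0 0 0 1;0.003 -0.004 0.14 0 0 0 1",
)

```text
clock: 27.98
eef_pos: [437.5, -36.6, 20.2]
tool_rot: [3.14, 0.0, 1.31]
force: [-0.9, -0.0, 8.5]
width: 42.6
gripper_force: 60.9
```

Call:
move_arm(
  rows="0 0 -0.1 0 0 0 1;0 0 -0.267 0 0 0 1;0 0 -0.267 0 0 0 1;0 0 -0.267 0 0 0 1;0 0 -0.267 0 0 0 1",
)

```text
clock: 28.4
eef_pos: [437.4, -35.8, 99.7]
tool_rot: [3.14, -0.0, 1.311]
force: [0.2, 0.2, -0.5]
width: 42.4
gripper_force: 61.4
```

Call:
move_arm(
  rows="0.38 0.542 0 0 0 -0.167 1;0.38 0.542 0 0 0 -0.167 1;0.38 0.542 0 0 0 -0.167 1;0.38 0.542 0 0 0 -0.167 1;0.38 0.542 0 0 0 -0.167 1;0.38 0.542 0 0 0 -0.167 1;0.38 0.542 0 0 0 -0.167 1;0.38 0.542 0 0 0 -0.167 1;0.38 0.542 0 0 0 -0.167 1;0.38 0.542 0 0 0 -0.167 1",
)

```text
clock: 29.23
eef_pos: [622.0, 30.8, 98.9]
tool_rot: [-3.14, -0.0, 1.57]
force: [-0.1, -0.4, 0.9]
width: 42.8
gripper_force: 61.4
```

Run:
```python
from h import *
W=cam("wrist");s=read_state();print(s["width"],s["eef_pos"],s["tool_rot"],go(s["eef_pos"],s["tool_rot"][2],(623.5,31,28),np.radians(90)))
beads()
```

```text
42.622874175474806 [622.4162259   30.97913865  99.11795557] [-3.14032545e+00 -4.35663072e-04  1.56997992e+00] (array([ 1.000e-04,  3.600e-03,  2.371e-01,  0.000e+00,  0.000e+00,
       -5.000e-04]), 'rows>=1.7')
sc 44 [ 583. -227.]; sc 720 [622. -55.]; sc 135 [552. -14.]; 
si 197 [642. 144.]; si 609 [626. -39.]; si 47 [ 566. -259.];
```

Call:
move_arm(
  rows="-0.001 0.004 0.1 0 0 0 1;-0.001 0.004 0.2 0 0 0 1;-0.001 0.004 0.237 0 0 0 1;-0.001 0.004 0.237 0 0 0 1;-0.001 0.004 0.237 0 0 0 1;-0.001 0.004 0.237 0 0 0 1;-0.001 0.004 0.237 0 0 0 -1;-0.001 0.004 0.237 0 0 0 -1;-0.001 0.004 0.237 0 0 0 -1",
)

```text
clock: 30.13
eef_pos: [624.9, 31.4, 28.6]
tool_rot: [3.141, -0.0, 1.572]
force: [0.1, -0.6, -0.0]
width: 76.9
gripper_force: 0.0
```

Call:
move_arm(
  rows="0 0 -0.1 0 0 0 -1;0 0 -0.24 0 0 0 -1;0 0 -0.24 0 0 0 -1;0 0 -0.24 0 0 0 -1;0 0 -0.24 0 0 0 -1",
)

```text
clock: 30.55
eef_pos: [624.6, 31.8, 100.4]
tool_rot: [3.141, -0.001, 1.572]
force: [0.0, 0.5, -0.9]
width: 85.2
gripper_force: 0.0
```

Call:
move_arm(
  rows="-0.443 0 0 0 0 0 -1;-0.443 0 0 0 0 0 -1;-0.443 0 0 0 0 0 -1;-0.443 0 0 0 0 0 -1;-0.443 0 0 0 0 0 -1;-0.443 0 0 0 0 0 -1;-0.443 0 0 0 0 0 -1",
)

```text
clock: 31.13
eef_pos: [624.4, -99.3, 98.9]
tool_rot: [-3.14, -0.002, 1.573]
force: [0.4, 0.3, 0.1]
width: 85.5
gripper_force: 0.0
```

Run:
```python
from h import *
W=cam("wrist","w4.png");s=read_state();print(s["width"],s["eef_pos"],s["tool_rot"],go(s["eef_pos"],s["tool_rot"][2],(623.5,-100,28),np.radians(90)))
beads()
```

```text
85.77965576078631 [624.57889046 -98.89365201  99.10403252] [-3.13983307e+00 -2.08661836e-03  1.57434242e+00] (array([-0.0037, -0.0036,  0.237 ,  0.    ,  0.    ,  0.0023]), 'rows>=1.7')
sc 904 [622. -38.]; 
si 754 [626. -23.]; si 45 [ 566. -259.];
```

View pics/w4.png

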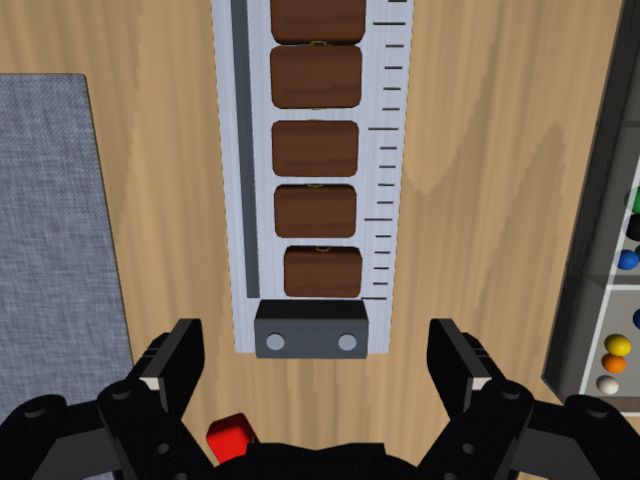

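Call:
move_arm(
  rows="-0.004 -0.002 0.1 0 0 0 -1;-0.004 -0.002 0.2 0 0 0 -1;-0.004 -0.002 0.237 0 0 0 -1;-0.004 -0.002 0.237 0 0 0 -1;-0.004 -0.002 0.237 0 0 0 -1;-0.004 -0.002 0.237 0 0 0 1;-0.004 -0.002 0.237 0 0 0 1;-0.004 -0.002 0.237 0 0 0 1;-0.004 -0.002 0.237 0 0 0 1;-0.004 -0.002 0.237 0 0 0 1;-0.004 -0.002 0.237 0 0 0 1",
)

```text
clock: 32.2
eef_pos: [625.3, -103.0, 30.7]
tool_rot: [3.139, 0.0, 1.572]
force: [-0.7, 0.6, 6.1]
width: 42.2
gripper_force: 61.5
```

Call:
move_arm(
  rows="0 0 0 0 0 0 -1;0 0 0 0 0 0 -1;0 0 0 0 0 0 -1;0 0 -0.1 0 0 0 -1;0 0 -0.24 0 0 0 -1;0 0 -0.4 0 0 0 -1;0 0 -0.4 0 0 0 -1;0 0 -0.4 0 0 0 -1",
)

```text
clock: 32.87
eef_pos: [626.2, -103.6, 152.5]
tool_rot: [3.135, 0.001, 1.572]
force: [0.5, -0.7, -0.4]
width: 85.2
gripper_force: 0.0
```

Run:
```python
from h import *
W=cam("wrist");s=read_state();print(s["width"],s["eef_pos"],s["tool_rot"],s["qpos"][6])
for c,r,a in blobs(brown(W["img"]),300,9000): print("w",c.round(0),a,onz(W,*c,22)[:2].round(1))
print(go(s["eef_pos"],s["tool_rot"][2],(624,97,140),np.pi))
```

```text
85.48198116032405 [ 624.77599481 -102.68325166  150.02993979] [ 3.13947596e+00 -1.22012876e-04  1.57198354e+00] 0.6744938364741522
w [311.  50.] 7086 [624.8  16.2]
w [309. 134.] 2962 [623.9 -33. ]
w [310. 185.] 2688 [624.2 -66.1]
w [312. 237.] 2370 [ 625.4 -102.3]
w [247. 378.] 550 [ 574.1 -218.7]
(array([ 0.6656, -0.0018,  0.0334,  0.    ,  0.    , -0.9992]), 'rows>=12.6')
```

Call:
move_arm(
  rows="0.666 0 0.033 0 0 -0.999 -0.2;0.666 0 0.033 0 0 -0.999 -0.2;0.666 0 0.033 0 0 -0.999 -0.2;0.666 0 0.033 0 0 -0.999 -0.2;0.666 0 0.033 0 0 -0.999 -0.2;0.666 0 0.033 0 0 -0.999 -0.2;0.666 0 0.033 0 0 -0.999 -0.2;0.666 0 0.033 0 0 -0.999 -0.2;0.666 0 0.033 0 0 -0.999 -0.2;0.666 0 0.033 0 0 -0.999 -0.2;0.666 0 0.033 0 0 -0.999 -0.2;0.666 0 0.033 0 0 -0.999 -0.2",
)

```text
clock: 33.92
eef_pos: [622.3, 97.4, 136.6]
tool_rot: [-3.141, -0.005, 3.078]
force: [0.6, -0.3, -0.5]
width: 50.9
gripper_force: 0.0
```

Call:
move_arm(
  rows="0 0 0 0 0 0 -0.2;0 0 0 0 0 0 -0.2;0 0 0 0 0 0 -0.2;0 0 0 0 0 0 -0.2",
)

```text
clock: 34.25
eef_pos: [623.5, 97.1, 138.3]
tool_rot: [-3.141, -0.002, 3.07]
force: [-0.4, 0.7, 0.6]
width: 51.2
gripper_force: 0.0
```

Run:
```python
from h import *
W=cam("wrist","w5.png");s=read_state();print(s["width"],s["eef_pos"],s["tool_rot"],s["qpos"])
print(go(s["eef_pos"],s["tool_rot"][2],(624,97,52),np.pi))
```

```text
51.56675934426347 [623.67916873  97.14705569 138.57812958] [-3.14125473e+00 -1.06960536e-03  3.07026987e+00] [-0.37260931  0.74541132  0.2916097   1.67345295 -0.28503454  0.76587759
  1.5523137 ]
(array([-0.0011, -0.0004,  0.2886,  0.    ,  0.    , -0.0454]), 'rows>=2.1')
```

View pics/w5.png

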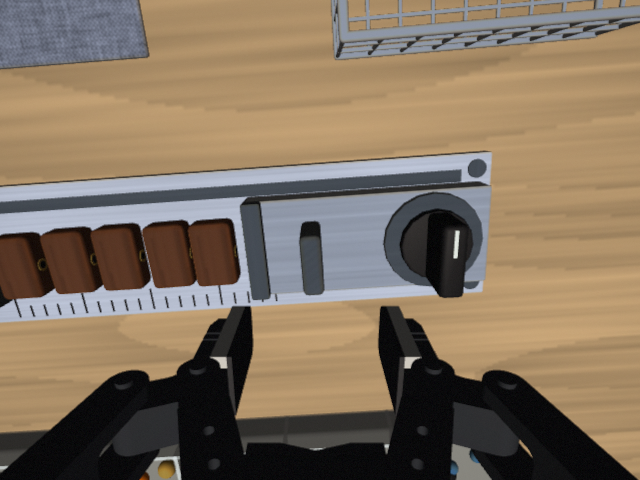

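Call:
move_arm(
  rows="-0.001 0 0.1 0 0 -0.045 -0.2;-0.001 0 0.2 0 0 -0.045 -0.2;-0.001 0 0.289 0 0 -0.045 -0.2;-0.001 0 0.289 0 0 -0.045 -0.2;-0.001 0 0.289 0 0 -0.045 -0.2;-0.001 0 0.289 0 0 -0.045 1;-0.001 0 0.289 0 0 -0.045 1;-0.001 0 0.289 0 0 -0.045 1;-0.001 0 0.289 0 0 -0.045 1;-0.001 0 0.289 0 0 -0.045 1",
)

```text
clock: 35.13
eef_pos: [625.6, 96.8, 54.5]
tool_rot: [3.141, 0.003, -3.141]
force: [-2.0, -0.8, 6.0]
width: 10.7
gripper_force: 59.6
```

Call:
move_arm(
  rows="0 -0.01 0 0 0 0 1;0 -0.02 0 0 0 0 1;0 -0.03 0 0 0 0 1;0 -0.04 0 0 0 0 1;0 -0.05 0 0 0 0 1;0 -0.06 0 0 0 0 1;0 -0.07 0 0 0 0 1;0 -0.08 0 0 0 0 1;0 -0.09 0 0 0 0 1;0 -0.1 0 0 0 0 1;0 -0.1 0 0 0 0 1;0 -0.1 0 0 0 0 1",
)

```text
clock: 36.13
eef_pos: [625.5, 67.9, 54.5]
tool_rot: [3.14, 0.003, -3.141]
force: [-0.3, 3.1, 6.7]
width: 10.8
gripper_force: 59.6
```

Call:
move_arm(
  rows="0 -0.005 0 0 0 0 1;0 -0.01 0 0 0 0 1;0 -0.015 0 0 0 0 1;0 -0.02 0 0 0 0 1;0 -0.025 0 0 0 0 1;0 -0.025 0 0 0 0 1",
)

```text
clock: 36.63
eef_pos: [625.5, 61.1, 54.5]
tool_rot: [3.139, 0.003, -3.141]
force: [-2.2, 2.3, 7.4]
width: 10.9
gripper_force: 59.7
```

Call:
move_arm(
  rows="0 -0.003 0 0 0 0 1;0 -0.005 0 0 0 0 1;0 -0.005 0 0 0 0 1;0 -0.005 0 0 0 0 1",
)

```text
clock: 36.97
eef_pos: [625.5, 59.9, 54.5]
tool_rot: [3.139, 0.003, -3.14]
force: [-1.0, 3.4, 6.7]
width: 11.2
gripper_force: 59.7
```

Call:
move_arm(
  rows="0 -0.002 0 0 0 0 1;0 -0.004 0 0 0 0 1;0 -0.004 0 0 0 0 1;0 -0.004 0 0 0 0 1",
)

```text
clock: 37.3
eef_pos: [625.5, 58.7, 54.5]
tool_rot: [3.139, 0.003, -3.14]
force: [-0.7, 2.6, 7.8]
width: 10.8
gripper_force: 59.7
```

Call:
move_arm(
  rows="0 -0.002 0 0 0 0 1;0 -0.003 0 0 0 0 1;0 -0.003 0 0 0 0 1;0 -0.003 0 0 0 0 1",
)

```text
clock: 37.63
eef_pos: [625.5, 57.9, 54.5]
tool_rot: [3.139, 0.003, -3.14]
force: [-1.4, 3.4, 7.0]
width: 10.8
gripper_force: 59.7
```

Call:
move_arm(
  rows="0 -0.001 0 0 0 0 1;0 -0.002 0 0 0 0 1;0 -0.003 0 0 0 0 1;0 -0.003 0 0 0 0 1",
)

```text
clock: 37.97
eef_pos: [625.5, 57.3, 54.5]
tool_rot: [3.139, 0.003, -3.14]
force: [-1.2, 4.0, 7.6]
width: 11.1
gripper_force: 59.6
```

Call:
move_arm(
  rows="0 -0.001 0 0 0 0 1;0 -0.002 0 0 0 0 1;0 -0.003 0 0 0 0 1;0 -0.003 0 0 0 0 1",
)

```text
clock: 38.3
eef_pos: [625.5, 57.3, 54.5]
tool_rot: [3.138, 0.003, -3.14]
force: [-0.9, 5.9, 6.0]
width: 11.3
gripper_force: 59.6
```

Call:
move_arm(
  rows="0 -0.002 0 0 0 0 1;0 -0.004 0 0 0 0 1;0 -0.006 0 0 0 0 1;0 -0.008 0 0 0 0 1;0 -0.009 0 0 0 0 1;0 -0.009 0 0 0 0 1;0 -0.009 0 0 0 0 1",
)

```text
clock: 38.88
eef_pos: [625.5, 57.2, 54.5]
tool_rot: [3.135, 0.003, -3.138]
force: [0.3, 9.1, 6.9]
width: 10.9
gripper_force: 59.8
```

Call:
move_arm(
  rows="0 -0.002 0 0 0 0 1;0 -0.004 0 0 0 0 1;0 -0.006 0 0 0 0 1;0 -0.008 0 0 0 0 1;0 -0.008 0 0 0 0 1;0 -0.008 0 0 0 0 1;0 -0.008 0 0 0 0 1;0 -0.008 0 0 0 0 1",
)

```text
clock: 39.55
eef_pos: [625.5, 57.2, 54.5]
tool_rot: [3.132, 0.003, -3.137]
force: [-0.2, 13.8, 6.3]
width: 11.2
gripper_force: 59.9
```

Run:
```python
from h import *
W=cam("wrist","w6.png");s=read_state();print(s["eef_pos"],s["tool_rot"],s["force"])
for c,r,a in blobs(brown(W["img"]),300,19000): print("w",c.round(0),r,a)
```

```text
[625.50720318  57.20385148  54.48686509] [ 3.13210781e+00  2.63381001e-03 -3.13698403e+00] [-1.14445367 12.57948282  7.26361832]
```

View pics/w6.png

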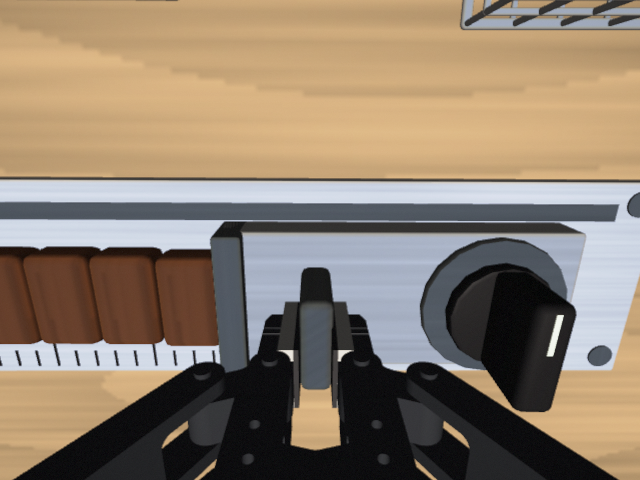

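Call:
move_arm(
  rows="0 0 0 0 0 0 -0.2;0 0 0 0 0 0 -0.2;0 0 0 0 0 0 -0.2;0 0 -0.1 0 0 0 -0.2;0 0.02 -0.2 0 0 0 -0.2;0 0.1 -0.3 0 0 0 -1;0 0.2 -0.3 0 0 0 -1;0 0.272 -0.3 0 0 0 -1;0 0.272 -0.3 0 0 0 -1;0 0.272 -0.3 0 0 0 -1;0 0.272 -0.3 0 0 0 -1",
)

```text
clock: 40.52
eef_pos: [624.2, 128.9, 142.3]
tool_rot: [-3.14, -0.001, 3.141]
force: [-0.5, -0.3, 0.5]
width: 85.5
gripper_force: 0.0
```

Run:
```python
from h import *
W=cam("wrist","w7.png");s=read_state();print(s["eef_pos"],s["tool_rot"],s["force"])
print(go(s["eef_pos"],s["tool_rot"][2],(624.5,133.2,65),3.07))
```

```text
[624.28571361 128.25959396 142.27879383] [-3.13971874e+00 -5.12156492e-04  3.14000602e+00] [ 0.26124328 -0.3498145  -0.02908034]
(array([-0.0007,  0.0165,  0.2576,  0.    ,  0.    ,  0.0446]), 'rows>=1.9')
```

View pics/w7.png

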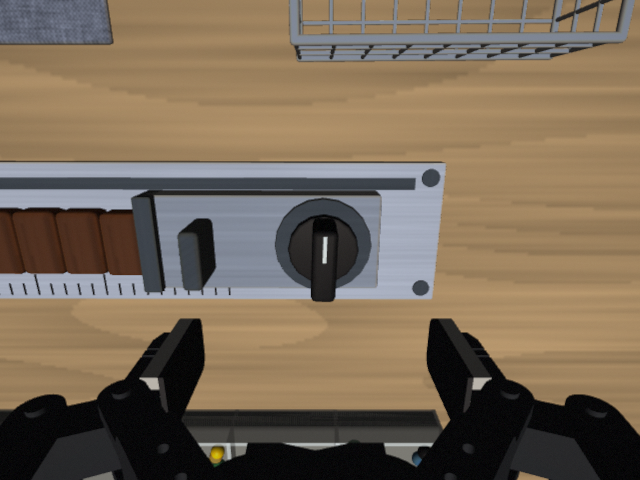

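Call:
move_arm(
  rows="0 0.0125 0.1 0 0 0 -1;0 0.0125 0.2 0 0 0 -1;0 0.0125 0.255 0 0 0 -1;0 0.0125 0.255 0 0 0 -1;0 0.0125 0.255 0 0 0 -1;0 0.0125 0.255 0 0 0 1;0 0.0125 0.255 0 0 0 1;0 0.0125 0.255 0 0 0 1;0 0.0125 0.255 0 0 0 1;0 0.0125 0.255 0 0 0 1;0 0.0125 0.255 0 0 0 1",
)

```text
clock: 41.48
eef_pos: [624.6, 134.3, 66.6]
tool_rot: [3.142, 0.001, -3.141]
force: [-0.5, -0.8, 13.2]
width: 12.7
gripper_force: 57.1
```

Call:
move_arm(
  rows="0 -0.006 -0.004 0 0 0 1;0 -0.006 -0.004 0 0 0.08 1;0 -0.006 -0.004 0 0 0.16 1;0 -0.006 -0.004 0 0 0.24 1;0 -0.006 -0.004 0 0 0.32 1;0 -0.006 -0.004 0 0 0.4 1;0 -0.006 -0.004 0 0 0.48 1;0 -0.006 -0.004 0 0 0.56 1;0 -0.006 -0.004 0 0 0.64 1;0 -0.006 -0.004 0 0 0.72 1;0 -0.006 -0.004 0 0 0.8 1;0 -0.006 -0.004 0 0 0.86 1",
)

```text
clock: 42.48
eef_pos: [623.0, 131.4, 66.8]
tool_rot: [-3.139, 0.001, 1.786]
force: [-2.7, -2.3, 0.2]
width: 12.8
gripper_force: 60.4
```

Call:
move_arm(
  rows="0 0 0 0 0 0 1;0 0 0 0 0 0 1",
)

```text
clock: 42.65
eef_pos: [623.0, 131.4, 66.8]
tool_rot: [-3.139, 0.001, 1.794]
force: [-2.5, -2.1, 0.3]
width: 12.9
gripper_force: 60.7
```

Run:
```python
from h import *
W=cam("side");s=read_state();print(s["eef_pos"],s["tool_rot"],s["force"],s["torque"],s["width"])
```

```text
[623.02038649 131.44947175  66.83144006] [-3.13867155e+00  7.11115275e-04  1.79360272e+00] [-3.64099235 -4.10131875  0.21095961] [-0.80141001  0.84515795 -0.04487004] 12.698877510013475
```

Call:
move_arm(
  rows="0 0 0 0 0 0 -1;0 0 0 0 0 0 -1;0 0 0 0 0 0 -1;0 0 -0.1 0 0 0 -1;0 0 -0.2 0 0 0 -1;-0.2 0 -0.3 0 0 0 -1;-0.3 0 -0.3 0 0 0 -1;-0.4 0 -0.3 0 0 0 -1;-0.5 0 -0.3 0 0 0 -1;-0.5 0 -0.3 0 0 0 -1;-0.5 0 -0.3 0 0 0 -1;-0.5 0 -0.3 0 0 0 -1",
)

```text
clock: 43.7
eef_pos: [657.5, -12.6, 157.0]
tool_rot: [3.141, -0.002, 1.792]
force: [0.3, 0.8, -0.2]
width: 85.3
gripper_force: 0.0
```

Run:
```python
from h import *
cam("side");W=cam("wrist","w8.png");s=read_state();print(s["eef_pos"],s["tool_rot"],s["force"])
```

```text
[657.22792612 -11.34853875 156.81244943] [ 3.14153386e+00 -1.81595776e-03  1.79438748e+00] [-0.10074366  0.81959187 -0.21394879]
```

View pics/w8.png

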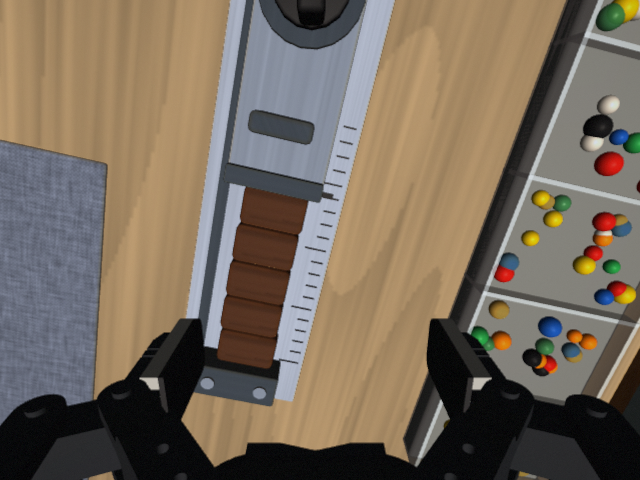

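Run:
```python
from h import *
s=read_state();print(go(s["eef_pos"],s["tool_rot"][2],(624,-54.3,70),np.pi/2))
for y,b in((-54.3,199),(-82.3,163),(-26.3,235),(-107.3,181),(-1.3,217)):
    print(y,go((624,y,120),np.pi/2,(432,b,120),np.pi/2))
S=cam("scene");D=cam("side")
W=cam("wrist")
for c,r,a in blobs(brown(W["img"]),300,19000): print("w",c.round(0),r[1],a,onz(W,*c,24)[:2].round(1))
```

```text
(array([-0.115 , -0.1397,  0.2894,  0.    ,  0.    ,  0.1423]), 'rows>=2.5')
-54.3 (array([ 0.8443, -0.64  , -0.    ,  0.    ,  0.    , -0.    ]), 'rows>=7.6')
-82.3 (array([ 0.8177, -0.64  , -0.    ,  0.    ,  0.    , -0.    ]), 'rows>=7.5')
-26.3 (array([ 0.871, -0.64 , -0.   ,  0.   ,  0.   , -0.   ]), 'rows>=7.8')
-107.3 (array([ 0.961, -0.64 , -0.   ,  0.   ,  0.   , -0.   ]), 'rows>=8.3')
-1.3 (array([ 0.7277, -0.64  , -0.    ,  0.    ,  0.    , -0.    ]), 'rows>=7.0')
w [259. 276.] (63.573699951171875, 175.4995880126953) 10339 [624.6 -49. ]
w [607. 360.] (13.727094650268555, 80.84620666503906) 786 [904.1 -58.6]
w [627. 386.] (25.957494735717773, 63.58481979370117) 865 [930.4 -77. ]
```

Call:
move_arm(
  rows="-0.115 -0.14 0.1 0 0 0.142 -1;-0.115 -0.14 0.2 0 0 0.142 -1;-0.115 -0.14 0.289 0 0 0.142 -1;-0.115 -0.14 0.289 0 0 0.142 -1;-0.115 -0.14 0.289 0 0 0.142 -1;-0.115 -0.14 0.289 0 0 0.142 -1;-0.115 -0.14 0.289 0 0 0.142 -1;-0.115 -0.14 0.289 0 0 0.142 -1",
)

```text
clock: 44.62
eef_pos: [625.4, -56.1, 72.3]
tool_rot: [3.138, 0.0, 1.57]
force: [1.1, -0.2, 1.0]
width: 85.2
gripper_force: 0.0
```

Run:
```python
from h import *
D=cam("side");s=read_state();print(s["eef_pos"],s["tool_rot"]);print(go(s["eef_pos"],s["tool_rot"][2],(624,-54.3,28),np.pi/2))
```

```text
[625.00178222 -56.2092968   72.04978671] [ 3.13886411e+00 -3.64157921e-05  1.56970160e+00]
(array([ 0.0064, -0.0033,  0.1468,  0.    ,  0.    , -0.0007]), 'rows>=1.1')
```

Call:
move_arm(
  rows="0.006 -0.003 0.07 0 0 0 -1;0.006 -0.003 0.147 0 0 0 -1;0.006 -0.003 0.147 0 0 0 -1;0.006 -0.003 0.147 0 0 0 -1;0.006 -0.003 0.147 0 0 0 -1;0.006 -0.003 0.147 0 0 0 1;0.006 -0.003 0.147 0 0 0 1;0.006 -0.003 0.147 0 0 0 1;0.006 -0.003 0.147 0 0 0 1;0.006 -0.003 0.147 0 0 0 1;0.006 -0.003 0.147 0 0 0 1",
)

```text
clock: 45.58
eef_pos: [623.3, -54.9, 27.5]
tool_rot: [3.14, -0.0, 1.568]
force: [-1.1, -0.2, 5.6]
width: 42.6
gripper_force: 61.6
```

Call:
move_arm(
  rows="0 0 -0.03 0 0 0 1;0 0 -0.06 0 0 0 1;0 0 -0.1 0 0 0 1;0 0 -0.2 0 0 0 1;0 0 -0.317 0 0 0 1;0 0 -0.317 0 0 0 1;0 0 -0.317 0 0 0 1;0 0 -0.317 0 0 0 1",
)

```text
clock: 46.25
eef_pos: [622.3, -55.2, 122.2]
tool_rot: [-3.141, 0.0, 1.568]
force: [0.3, 0.7, -0.5]
width: 42.1
gripper_force: 63.0
```

Run:
```python
from h import *
D=cam("side");W=cam("wrist","w9.png");s=read_state();print(s["width"],s["eef_pos"],s["tool_rot"]);print(go(s["eef_pos"],s["tool_rot"][2],(432,199,123),np.pi/2))
```

```text
42.336577177733645 [621.79584874 -54.80882544 120.76252512] [-3.13938672e+00 -1.70743099e-04  1.56814639e+00]
(array([ 0.8443, -0.6349, -0.0075,  0.    ,  0.    , -0.0017]), 'rows>=7.6')
```

View pics/w9.png

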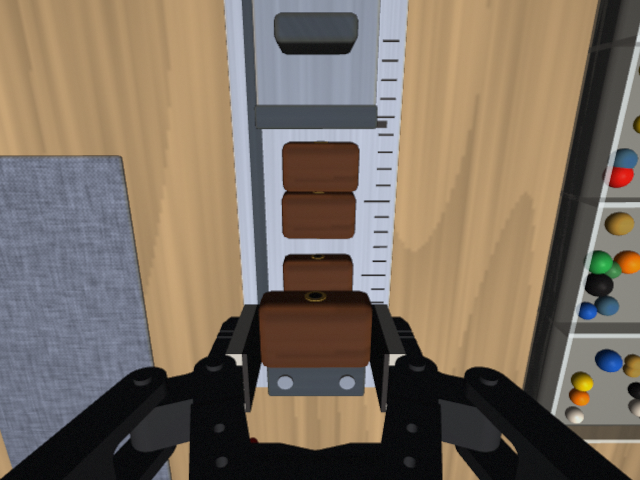

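I've now viewed 15 pictures, one over the limit, so the remaining checks will be numeric only.

Call:
move_arm(
  rows="0.844 -0.635 -0.007 0 0 0 1;0.844 -0.635 -0.007 0 0 0 1;0.844 -0.635 -0.007 0 0 0 1;0.844 -0.635 -0.007 0 0 0 1;0.844 -0.635 -0.007 0 0 0 1;0.844 -0.635 -0.007 0 0 0 1;0.844 -0.635 -0.007 0 0 0 1;0.844 -0.635 -0.007 0 0 0 1;0.844 -0.635 -0.007 0 0 0 1;0.844 -0.635 -0.007 0 0 0 1;0.844 -0.635 -0.007 0 0 0 1;0.844 -0.635 -0.007 0 0 0 1",
)

```text
clock: 47.35
eef_pos: [433.8, 197.3, 123.5]
tool_rot: [3.141, 0.001, 1.566]
force: [0.9, 0.4, -0.9]
width: 42.4
gripper_force: 63.0
```

```bash
cat >> h.py <<'E'
def bskdiff():
    """basket shift since the start, px, by phase correlation of its base/side region in the side view; and mean difference"""
    a=cv2.imread("pics/side0.png")[178:236,240:314];b=cam("side")["img"][178:236,240:314,::-1]
    g=lambda i:cv2.cvtColor(np.ascontiguousarray(i),cv2.COLOR_BGR2GRAY).astype(np.float32)
    print("bsk",cv2.phaseCorrelate(g(a)-g(a).mean(),g(b)-g(b).mean()),np.abs(g(a)-g(b)).mean())
E
python3 - <<'E'
from h import *
bskdiff();s=read_state();print(s["width"],s["eef_pos"],s["tool_rot"])
E
```

```text
bsk ((0.553053167640357, 0.11553805625641189), 0.5750753900739882) 5.4666824
42.18655244107844 [433.80317404 197.31582513 123.52791926] [3.14118552e+00 8.90568839e-04 1.56584837e+00]
```

Call:
move_arm(
  rows="0 0 0.1 0 0 0 1;0 0 0.2 0 0 0 1;0 0 0.2 0 0 0 1;0 0 0.2 0 0 0 1;0 0 0.2 0 0 0 -0.4;0 0 0.2 0 0 0 -0.4;0 0 0.2 0 0 0 -0.4;0 0 0.1 0 0 0 -0.4;0 0 0 0 0 0 -0.4;0 0 0 0 0 0 -0.4;0 0 0 0 0 0 -0.4",
)

```text
clock: 48.32
eef_pos: [434.0, 199.6, 125.6]
tool_rot: [3.138, -0.002, 1.569]
force: [0.3, 0.4, -1.4]
width: 59.6
gripper_force: 0.0
```

Run:
```python
from h import *
beads();W=cam("wrist")
for c,r,a in blobs(brown(W["img"]),150,9000): print("w",c.round(0),a,onz(W,*c,13)[:2].round(1))
s=read_state();print(s["width"],s["eef_pos"],s["tool_rot"]);print(go(s["eef_pos"],s["tool_rot"][2],(624,-82.3,123),np.pi/2))
```

```text
sc 47 [ 582. -227.]; sc 335 [620. -91.]; sc 325 [620. -20.]; sc 165 [436. 199.]; 
si 60 [435. 212.]; si 622 [625. -38.]; si 49 [ 567. -259.]; 
w [319. 250.] 2902 [435.8 198. ]
w [ 76. 406.] 217 [253.1  73.8]
w [329. 445.] 196 [443.7  36.4]
59.73829420673337 [432.29741978 199.07830115 123.32293983] [-3.14056358e+00 -2.43649348e-04  1.56897004e+00]
(array([-0.9368,  0.6407,  0.0011,  0.    ,  0.    , -0.0012]), 'rows>=8.2')
```

Call:
move_arm(
  rows="-0.937 0.641 0 0 0 0 -1;-0.937 0.641 0 0 0 0 -1;-0.937 0.641 0 0 0 0 -1;-0.937 0.641 0 0 0 0 -1;-0.937 0.641 0 0 0 0 -1;-0.937 0.641 0 0 0 0 -1;-0.937 0.641 0 0 0 0 -1;-0.937 0.641 0 0 0 0 -1;-0.937 0.641 0 0 0 0 -1;-0.937 0.641 0.1 0 0 0 -1;-0.937 0.641 0.17 0 0 0 -1;-0.937 0.641 0.17 0 0 0 -1",
)

```text
clock: 49.47
eef_pos: [620.8, -81.8, 67.4]
tool_rot: [-3.132, -0.003, 1.567]
force: [0.2, 0.9, -1.1]
width: 85.6
gripper_force: 0.0
```

Run:
```python
from h import *
bskdiff();beads();W=cam("wrist")
for c,r,a in blobs(brown(W["img"]),250,9000): print("w",c.round(0),a,onz(W,*c,23)[:2].round(1))
s=read_state();print(s["eef_pos"],s["tool_rot"]);print(go(s["eef_pos"],s["tool_rot"][2],(624,-82.3,28),np.pi/2))
```

```text
bsk ((0.34057658773290456, 0.02127501138939536), 0.6310098400115967) 7.3690586
sc 40 [ 584. -229.]; sc 311 [620. -90.]; sc 317 [621. -20.]; sc 162 [436. 199.]; 
si 60 [435. 212.]; si 622 [625. -38.]; si 46 [ 566. -259.]; 
[624.99640335 -82.9731136   73.40456502] [3.14065298e+00 5.36680509e-04 1.56846032e+00]
(array([ 0.0022, -0.0033,  0.1513,  0.    ,  0.    , -0.0015]), 'rows>=1.1')
```

Call:
move_arm(
  rows="0.002 -0.003 0.07 0 0 0 -1;0.002 -0.003 0.15 0 0 0 -1;0.002 -0.003 0.15 0 0 0 -1;0.002 -0.003 0.15 0 0 0 -1;0.002 -0.003 0.15 0 0 0 -1;0.002 -0.003 0.15 0 0 0 1;0.002 -0.003 0.15 0 0 0 1;0.002 -0.003 0.15 0 0 0 1;0.002 -0.003 0.15 0 0 0 1;0.002 -0.003 0.15 0 0 0 1;0.002 -0.003 0.15 0 0 0 1",
)

```text
clock: 50.58
eef_pos: [624.3, -82.4, 28.7]
tool_rot: [3.14, 0.0, 1.568]
force: [-0.8, -0.1, 5.3]
width: 42.4
gripper_force: 61.5
```

Call:
move_arm(
  rows="0 0 -0.03 0 0 0 1;0 0 -0.06 0 0 0 1;0 0 -0.1 0 0 0 1;0 0 -0.2 0 0 0 1;0 0 -0.317 0 0 0 1;0 0 -0.317 0 0 0 1;0 0 -0.317 0 0 0 1;0 0 -0.317 0 0 0 1",
)

```text
clock: 51.25
eef_pos: [623.5, -81.8, 123.2]
tool_rot: [3.141, -0.001, 1.569]
force: [-0.3, -0.2, -0.0]
width: 42.5
gripper_force: 61.0
```

Call:
move_arm(
  rows="0.818 -0.637 -0.007 0 0 0 1;0.818 -0.637 -0.007 0 0 0 1;0.818 -0.637 -0.007 0 0 0 1;0.818 -0.637 -0.007 0 0 0 1;0.818 -0.637 -0.007 0 0 0 1;0.818 -0.637 -0.007 0 0 0 1;0.818 -0.637 -0.007 0 0 0 1;0.818 -0.637 -0.007 0 0 0 1;0.818 -0.637 -0.007 0 0 0 1;0.818 -0.637 -0.007 0 0 0 1;0.818 -0.637 -0.007 0 0 0 1;0.818 -0.637 -0.007 0 0 0 1",
)

```text
clock: 52.25
eef_pos: [433.9, 162.4, 124.7]
tool_rot: [3.141, 0.001, 1.566]
force: [0.2, -0.2, -1.0]
width: 42.3
gripper_force: 61.1
```

Run:
```python
from h import *
bskdiff();beads()
s=read_state();print(s["eef_pos"],s["tool_rot"],s["width"])
```

```text
bsk ((0.36446005598414644, -0.0554721233081068), 0.48860438579983184) 14.434063
sc 47 [ 582. -227.]; sc 319 [620. -20.]; sc 165 [436. 199.]; 
si 60 [435. 212.]; si 331 [625.  -6.]; si 50 [ 566. -259.]; 
[433.75082871 162.56293426 124.72814508] [3.14145022e+00 5.01915927e-04 1.56624829e+00] 42.2917713288141
```

Run:
```python
from h import *
for n in("scene","side"):
    d=cam(n,n+"1.png");m=brown(d["img"])
    for c,r,a in blobs(m,12,2000):
        p=onz(d,*c,14)
        if 300<p[0]<900 and -500<p[1]<400: print(n,c.round(0),a,p[:2].round(0))
    u,v=proj(d,[624,-110,22]).round().astype(int);print(n,"patch at stop bead",(u,v),d["img"][v-3:v+4:2,u-3:u+4:3].tolist())
W=cam("wrist")
for c,r,a in blobs(brown(W["img"]),100,29000): print("w",c.round(0),a,r[1])
```

```text
scene [283. 190.] 31 [ 323. -270.]
scene [169. 218.] 67 [ 611. -434.]
scene [232. 244.] 48 [ 583. -228.]
scene [404. 249.] 161 [326. 132.]
scene [386. 248.] 44 [349.  93.]
scene [286. 290.] 319 [620. -20.]
scene [406. 286.] 166 [436. 199.]
scene patch at stop bead (np.int64(256), np.int64(271)) [[[55, 52, 47], [112, 118, 125], [218, 228, 237]], [[99, 104, 108], [210, 222, 232], [218, 228, 237]], [[210, 222, 232], [219, 229, 238], [214, 226, 235]], [[219, 230, 239], [216, 227, 237], [220, 229, 239]]]
side [346. 175.] 19 [642. 372.]
side [275. 185.] 267 [426. 333.]
side [279. 207.] 60 [435. 212.]
side [278. 213.] 31 [432. 183.]
side [358. 252.] 331 [625.  -6.]
side [477. 275.] 12 [ 883. -115.]
side [347. 333.] 49 [ 566. -259.]
side [214. 360.] 86 [ 307. -300.]
side [385. 427.] 123 [ 604. -465.]
side patch at stop bead (np.int64(364), np.int64(278)) [[[224, 228, 235], [224, 228, 235], [222, 226, 233]], [[197, 200, 205], [170, 173, 179], [163, 168, 176]], [[103, 105, 108], [104, 105, 108], [105, 106, 108]], [[104, 105, 108], [105, 106, 109], [106, 106, 110]]]
w [317. 193.] 3316 (47.0, 71.0)
w [316. 337.] 14770 (117.0, 138.0)
w [287. 428.] 112 (97.67291259765625, 17.138832092285156)
```

Call:
move_arm(
  rows="0.03 0 0 0 0 0 1;0.06 0 0 0 0 0 1;0.09 0 0 0 0 0 1;0.107 0 0 0 0 0 1;0.107 0 0 0 0 0 1;0.107 0 0.1 0 0 0 1;0.107 0 0.2 0 0 0 1;0.107 0 0.2 0 0 0 1;0.107 0 0.2 0 0 0 1;0.107 0 0.2 0 0 0 -0.4;0.107 0 0.2 0 0 0 -0.4;0.107 0 0.2 0 0 0 -0.4",
)

```text
clock: 53.55
eef_pos: [434.1, 196.0, 66.1]
tool_rot: [3.139, -0.001, 1.568]
force: [0.1, -0.3, 0.5]
width: 59.7
gripper_force: 0.0
```

Call:
move_arm(
  rows="0 0 -0.1 0 0 0 -0.4;0 0 -0.2 0 0 0 -0.4;0 0 -0.2 0 0 0 -0.4;0 0 -0.2 0 0 0 -0.4;0 0 -0.2 0 0 0 -0.4",
)

```text
clock: 53.97
eef_pos: [433.0, 196.3, 125.2]
tool_rot: [3.141, -0.001, 1.569]
force: [0.3, -0.2, -1.4]
width: 59.9
gripper_force: 0.0
```

Run:
```python
from h import *
beads();W=cam("wrist","w10.png")
for c,r,a in blobs(brown(W["img"]),150,19000): print("w",c.round(0),a,np.round(r[1]),onz(W,*c,16)[:2].round(1))
s=read_state();print(s["width"],s["eef_pos"],s["tool_rot"]);print(go(s["eef_pos"],s["tool_rot"][2],(624,-26.3,123),np.pi/2))
```

```text
sc 48 [ 583. -228.]; sc 140 [440. 138.]; sc 229 [427. 199.]; sc 321 [620. -20.]; 
si 166 [433. 229.]; si 74 [440. 149.]; si 331 [625.  -6.]; si 49 [ 566. -259.]; 
w [318. 244.] 3470 [50. 76.] [434.6 199.6]
w [328. 328.] 2522 [49. 68.] [441.5 138. ]
w [330. 446.] 167 [143.  13.] [444.3  34.9]
59.62536575693691 [432.55688751 195.72682127 124.18388071] [-3.14000274e+00  3.83108964e-04  1.56849813e+00]
(array([-0.7386,  0.6398,  0.0039,  0.    ,  0.    , -0.0015]), 'rows>=7.0')
```

Call:
move_arm(
  rows="-0.754 0.64 0 0 0 0 -1;-0.754 0.64 0 0 0 0 -1;-0.754 0.64 0 0 0 0 -1;-0.754 0.64 0 0 0 0 -1;-0.754 0.64 0 0 0 0 -1;-0.754 0.64 0 0 0 0 -1;-0.754 0.64 0 0 0 0 -1;-0.754 0.64 0 0 0 0 -1;-0.754 0.64 0.1 0 0 0 -1;-0.754 0.64 0.17 0 0 0 -1;-0.754 0.64 0.17 0 0 0 -1;-0.754 0.64 0.17 0 0 0 -1",
)

```text
clock: 55.12
eef_pos: [623.2, -30.8, 72.2]
tool_rot: [-3.138, -0.0, 1.568]
force: [-0.6, 0.3, 0.7]
width: 85.6
gripper_force: 0.0
```

Run:
```python
from h import *
bskdiff();beads();W=cam("wrist")
for c,r,a in blobs(brown(W["img"]),250,19000): print("w",c.round(0),a,np.round(r[1]),onz(W,*c,23)[:2].round(1))
s=read_state();print(s["eef_pos"],s["tool_rot"]);print(go(s["eef_pos"],s["tool_rot"][2],(624,-31,28),np.pi/2))
```

```text
bsk ((0.31272244910626057, -0.07211470546246446), 0.43444742414686416) 13.472041
sc 45 [ 582. -227.]; sc 137 [440. 139.]; sc 226 [428. 199.]; sc 315 [621. -20.]; 
si 166 [433. 229.]; si 72 [440. 148.]; si 331 [625.  -6.]; si 46 [ 566. -259.]; 
w [313. 254.] 9489 [111.  91.] [624.7 -14.3]
[625.46570361 -30.93039101  75.0986321 ] [3.13960834e+00 3.31180579e-04 1.56866140e+00]
(array([-0.0002, -0.0049,  0.157 ,  0.    ,  0.    , -0.0014]), 'rows>=1.1')
```

Call:
move_arm(
  rows="0 -0.004 0.07 0 0 0 -1;0 -0.004 0.152 0 0 0 -1;0 -0.004 0.152 0 0 0 -1;0 -0.004 0.152 0 0 0 -1;0 -0.004 0.152 0 0 0 -1;0 -0.004 0.152 0 0 0 1;0 -0.004 0.152 0 0 0 1;0 -0.004 0.152 0 0 0 1;0 -0.004 0.152 0 0 0 1;0 -0.004 0.152 0 0 0 1;0 -0.004 0.152 0 0 0 1",
)

```text
clock: 56.23
eef_pos: [624.2, -31.0, 29.4]
tool_rot: [3.14, -0.0, 1.568]
force: [-0.7, -0.2, 6.2]
width: 42.3
gripper_force: 61.7
```

Call:
move_arm(
  rows="0 0 -0.03 0 0 0 1;0 0 -0.06 0 0 0 1;0 0 -0.1 0 0 0 1;0 0 -0.2 0 0 0 1;0 0 -0.317 0 0 0 1;0 0 -0.317 0 0 0 1;0 0 -0.317 0 0 0 1;0 0 -0.317 0 0 0 1",
)

```text
clock: 56.9
eef_pos: [623.3, -30.4, 123.8]
tool_rot: [3.141, -0.001, 1.569]
force: [0.2, 0.1, -1.3]
width: 41.9
gripper_force: 61.0
```

Run:
```python
from h import *
beads();W=cam("wrist")
for c,r,a in blobs(brown(W["img"]),250,19000): print("w",c.round(0),a,np.round(r[1]),onz(W,*c,23)[:2].round(1))
s=read_state();print(s["eef_pos"],s["tool_rot"],s["width"]);print(go(s["eef_pos"],s["tool_rot"][2],(432,228,124),np.pi/2))
```

```text
sc 45 [ 582. -227.]; sc 146 [538. -95.]; sc 137 [440. 139.]; sc 227 [428. 199.]; sc 144 [621.  -5.]; 
si 166 [433. 229.]; si 223 [648. 110.]; si 72 [440. 148.]; si 196 [626.   9.]; si 46 [ 566. -259.]; 
w [319. 208.] 3330 [47. 72.] [625.5  -0.9]
w [316. 330.] 7477 [ 74. 112.] [623.6 -84.3]
[622.59072686 -30.52052879 122.24160202] [-3.13924484e+00 -3.80608530e-04  1.56847144e+00] 42.61983274456009
(array([ 0.8603, -0.6373, -0.0059,  0.    ,  0.    , -0.0015]), 'rows>=7.7')
```

Call:
move_arm(
  rows="0.9 -0.634 -0.004 0 0 0 1;0.9 -0.634 -0.004 0 0 0 1;0.9 -0.634 -0.004 0 0 0 1;0.9 -0.634 -0.004 0 0 0 1;0.9 -0.634 -0.004 0 0 0 1;0.9 -0.634 -0.004 0 0 0 1;0.9 -0.634 -0.004 0 0 0 1;0.9 -0.634 -0.004 0 0 0 1;0.9 -0.634 -0.004 0 0 0 1;0.9 -0.634 -0.004 0 0 0 1;0.9 -0.634 -0.004 0 0 0 1;0.9 -0.634 -0.004 0 0 0 1",
)

```text
clock: 58.05
eef_pos: [434.8, 238.1, 124.4]
tool_rot: [3.141, 0.001, 1.566]
force: [-0.2, -0.4, -0.1]
width: 42.3
gripper_force: 61.1
```

Run:
```python
from h import *
bskdiff();beads();W=cam("wrist")
for c,r,a in blobs(brown(W["img"]),250,19000): print("w",c.round(0),a,np.round(r[1]),onz(W,*c,16)[:2].round(1))
s=read_state();print(s["eef_pos"],s["tool_rot"],s["width"])
```

```text
bsk ((0.3040265819576575, -0.08234329943992336), 0.4242640289730496) 11.711556
sc 48 [ 583. -228.]; sc 142 [440. 138.]; sc 230 [428. 199.]; sc 147 [621.  -5.]; 
si 166 [433. 229.]; si 75 [440. 149.]; si 197 [626.   8.]; si 49 [ 566. -259.]; 
w [318. 340.] 9776 [129. 120.] [436.9 170.8]
[434.64055856 238.33921306 124.48540064] [3.14149821e+00 3.49323439e-04 1.56585827e+00] 42.60539604990732
```

Call:
move_arm(
  rows="0 -0.008 0.1 0 0 0 1;0 -0.008 0.2 0 0 0 1;0 -0.008 0.2 0 0 0 1;0 -0.008 0.2 0 0 0 1;0 -0.008 0.2 0 0 0 -0.4;0 -0.008 0.2 0 0 0 -0.4;0 -0.008 0.2 0 0 0 -0.4;0 -0.008 0.1 0 0 0 -0.4;0 -0.008 0 0 0 0 -0.4;0 -0.008 0 0 0 0 -0.4;0 -0.008 0 0 0 0 -0.4",
)

```text
clock: 59.17
eef_pos: [432.7, 240.4, 126.6]
tool_rot: [3.138, -0.003, 1.569]
force: [0.1, 0.4, -0.5]
width: 59.5
gripper_force: 0.0
```

Run:
```python
from h import *
beads()
s=read_state();print(s["eef_pos"],s["tool_rot"]);print(go(s["eef_pos"],s["tool_rot"][2],(624,-2.5,123),np.pi/2))
```

```text
sc 48 [ 583. -228.]; sc 141 [440. 138.]; sc 231 [427. 199.]; sc 146 [621.  -5.]; sc 172 [435. 240.]; 
si 184 [433. 232.]; si 74 [440. 149.]; si 196 [626.   9.]; si 49 [ 566. -259.]; 
[431.17671202 240.03874549 124.78342149] [-3.14150255e+00 -8.70955618e-04  1.56899018e+00]
(array([-0.8073,  0.6442,  0.0059,  0.    ,  0.    , -0.0011]), 'rows>=7.4')
```

Call:
move_arm(
  rows="-0.808 0.642 0 0 0 0 -1;-0.808 0.642 0 0 0 0 -1;-0.808 0.642 0 0 0 0 -1;-0.808 0.642 0 0 0 0 -1;-0.808 0.642 0 0 0 0 -1;-0.808 0.642 0 0 0 0 -1;-0.808 0.642 0 0 0 0 -1;-0.808 0.642 0 0 0 0 -1;-0.808 0.642 0 0 0 0 -1;-0.808 0.642 0.1 0 0 0 -1;-0.808 0.642 0.17 0 0 0 -1;-0.808 0.642 0.17 0 0 0 -1",
)

```text
clock: 60.27
eef_pos: [619.4, -1.4, 68.5]
tool_rot: [-3.132, -0.002, 1.569]
force: [-0.5, 0.3, 0.0]
width: 85.4
gripper_force: 0.0
```

Run:
```python
from h import *
bskdiff();beads();W=cam("wrist")
for c,r,a in blobs(brown(W["img"]),250,19000): print("w",c.round(0),a,np.round(r[1]),onz(W,*c,23)[:2].round(1))
s=read_state();print(s["eef_pos"],s["tool_rot"]);print(go(s["eef_pos"],s["tool_rot"][2],(624,-2.5,28),np.pi/2))
```

```text
bsk ((0.29472387548994305, -0.05909249249458881), 0.4395680522918701) 13.572694
sc 44 [ 583. -227.]; sc 137 [440. 139.]; sc 228 [428. 199.]; sc 146 [621.  -5.]; sc 163 [435. 240.]; 
si 184 [433. 232.]; si 73 [440. 149.]; si 197 [626.   8.]; si 46 [ 566. -259.]; 
w [318. 284.] 4507 [57. 87.] [625.5  -1.5]
[623.93226712  -3.07373745  74.37551273] [3.14063705e+00 1.67602543e-04 1.56882294e+00]
(array([ 0.0019,  0.0002,  0.1546,  0.    ,  0.    , -0.0013]), 'rows>=1.1')
```

Call:
move_arm(
  rows="0 0 0.07 0 0 0 -1;0 0 0.152 0 0 0 -1;0 0 0.152 0 0 0 -1;0 0 0.152 0 0 0 -1;0 0 0.152 0 0 0 -1;0 0 0.152 0 0 0 1;0 0 0.152 0 0 0 1;0 0 0.152 0 0 0 1;0 0 0.152 0 0 0 1;0 0 0.152 0 0 0 1;0 0 0.152 0 0 0 1",
)

```text
clock: 61.38
eef_pos: [624.2, -3.4, 29.1]
tool_rot: [3.14, -0.0, 1.568]
force: [-0.4, 1.0, 6.1]
width: 42.1
gripper_force: 61.7
```

Call:
move_arm(
  rows="0 0 -0.03 0 0 0 1;0 0 -0.06 0 0 0 1;0 0 -0.1 0 0 0 1;0 0 -0.2 0 0 0 1;0 0 -0.317 0 0 0 1;0 0 -0.317 0 0 0 1;0 0 -0.317 0 0 0 1;0 0 -0.317 0 0 0 1",
)

```text
clock: 62.05
eef_pos: [623.4, -2.8, 123.5]
tool_rot: [3.141, -0.001, 1.569]
force: [-0.5, 0.0, -1.1]
width: 42.3
gripper_force: 61.0
```

Run:
```python
from h import *
bskdiff();beads()
s=read_state();print(s["eef_pos"],s["tool_rot"],s["width"]);print(go(s["eef_pos"],s["tool_rot"][2],(432,170,124),np.pi/2))
```

```text
bsk ((0.3044480859909058, -0.08171750934053534), 0.44898196008470326) 13.22274
sc 45 [ 582. -227.]; sc 138 [537. -64.]; sc 137 [440. 139.]; sc 227 [428. 199.]; sc 166 [436. 240.]; 
si 184 [433. 232.]; si 218 [647. 141.]; si 74 [440. 149.]; si 46 [ 566. -259.]; 
[622.6437067   -2.93822644 121.95434508] [-3.13926579e+00 -3.39189527e-04  1.56845017e+00] 42.31878699254105
(array([ 0.575 , -0.6368, -0.0068,  0.    ,  0.    , -0.0015]), 'rows>=6.2')
```

Call:
move_arm(
  rows="0.56 -0.635 -0.006 0 0 0 1;0.56 -0.635 -0.006 0 0 0 1;0.56 -0.635 -0.006 0 0 0 1;0.56 -0.635 -0.006 0 0 0 1;0.56 -0.635 -0.006 0 0 0 1;0.56 -0.635 -0.006 0 0 0 1;0.56 -0.635 -0.006 0 0 0 1;0.56 -0.635 -0.006 0 0 0 1;0.56 -0.635 -0.006 0 0 0 1;0.56 -0.635 -0.006 0 0 0 1;0.56 -0.635 -0.006 0 0 0 1",
)

```text
clock: 63.12
eef_pos: [434.8, 163.8, 124.8]
tool_rot: [3.141, 0.001, 1.566]
force: [0.6, 0.4, -0.7]
width: 42.2
gripper_force: 61.1
```

Run:
```python
from h import *
bskdiff();beads()
s=read_state();print(s["eef_pos"],s["tool_rot"],s["width"])
```

```text
bsk ((0.2654902043052729, -0.1282037476727531), 0.34737295722961425) 19.098555
sc 48 [ 583. -228.]; sc 141 [440. 138.]; sc 230 [427. 199.]; sc 173 [435. 240.]; 
si 184 [433. 232.]; si 75 [440. 149.]; si 49 [ 566. -259.]; 
[434.17964238 164.19930479 124.73221025] [3.14134837e+00 3.82345796e-04 1.56641030e+00] 42.499347496020725
```

Release, then rise well clear.

Call:
move_arm(
  rows="0 -0.006 0.1 0 0 0 1;0 -0.006 0.2 0 0 0 1;0 -0.006 0.2 0 0 0 1;0 -0.006 0.2 0 0 0 1;0 -0.006 0.2 0 0 0 -0.4;0 -0.006 0.2 0 0 0 -0.4;0 -0.006 0.2 0 0 0 -0.4;0 -0.006 0.1 0 0 0 -0.4;0 -0.006 0 0 0 0 -0.4;0 -0.006 -0.2 0 0 0 -0.4;0 -0.006 -0.3 0 0 0 -0.4;0 -0.006 -0.3 0 0 0 -0.4",
)

```text
clock: 64.27
eef_pos: [434.9, 165.2, 220.9]
tool_rot: [3.132, -0.004, 1.568]
force: [0.8, 0.0, 0.5]
width: 59.6
gripper_force: 0.0
```

Call:
move_arm(
  rows="0 0 0 0 0 0 -0.4;0 0 0 0 0 0 -0.4;0 0 0 0 0 0 -0.4;0 0 0 0 0 0 -0.4;0 0 0 0 0 0 -0.4;0 0 0 0 0 0 -0.4",
)

```text
clock: 64.77
eef_pos: [431.2, 164.8, 213.9]
tool_rot: [-3.14, 0.001, 1.568]
force: [-0.4, -0.6, 0.1]
width: 59.9
gripper_force: 0.0
```

Run:
```python
from h import *
bskdiff();beads();W=cam("wrist","w11.png")
for c,r,a in blobs(brown(W["img"]),150,19000): print("w",c.round(0),a,np.round(r[1]),onz(W,*c,18)[:2].round(1))
s=read_state();print(s["eef_pos"],s["tool_rot"],s["width"])
# jaw: rows of dark strip on the bed line in side view -> jaw face front-bottom edge on bed plane
D=cam("side");S=cam("scene")
prof=[(y,int(D["img"][int(round(v)),int(round(u))].max())) for y in range(-20,60,4) for u,v in [proj(D,[624,y,10])]];print(prof)
```

```text
bsk ((0.17655531407974223, -0.15212973884769454), 0.42305030610826283) 12.105545
sc 48 [ 583. -228.]; sc 559 [433. 174.]; sc 173 [435. 240.]; 
si 185 [433. 232.]; si 70 [432. 179.]; si 82 [438. 149.]; si 47 [443. 123.]; si 51 [ 566. -259.]; 
w [318. 124.] 1951 [37. 54.] [434.3 240.4]
w [319. 172.] 2205 [41. 56.] [434.9 202.3]
w [322. 228.] 3234 [68. 57.] [437.5 154.6]
[431.56890576 165.00048166 214.50609218] [-3.14095723e+00  4.20764670e-04  1.56811555e+00] 59.42278589449891
[(-20, 233), (-16, 233), (-12, 232), (-8, 232), (-4, 232), (0, 232), (4, 232), (8, 232), (12, 233), (16, 233), (20, 232), (24, 226), (28, 62), (32, 70), (36, 73), (40, 75), (44, 73), (48, 47), (52, 37), (56, 42)]
```

Run:
```python
from h import *
W=cam("wrist");D=cam("side");S=cam("scene")
def prof(d,img,x,z,ys): return [int(img[int(round(v)),int(round(u))].max()) for y in ys for u,v in [proj(d,[x,y,z])]]
ys=range(4,44,3);print(list(ys))
for x in(605,624,645):
    print("side now",prof(D,D["img"],x,10,ys)," side1",prof(D,cv2.imread("pics/side1.png"),x,10,ys))
s0=cv2.imread("pics/side0.png");print("side0 jaw start",[ (y,v) for y,v in zip(range(36,84,3),prof(D,s0,624,10,range(36,84,3)))])
ys2=range(-140,-100,3);print("scene? stop")
# wrist w9 at known pose
def wr(p,rot): 
    T=np.eye(4);T[:3,:3]=R.from_euler("xyz",rot).as_matrix();T[:3,3]=p;d=dict(W);d["T"]=T@np.array(W["T_tool_cam"]);return d
w9=wr([621.796,-54.809,120.763],[-3.13939,-.00017,1.56815]);i9=cv2.imread("pics/w9.png")
print("w9 bed column u=270 v100..140",[int(i9[v,268].max()) for v in range(98,140,2)])
for v in(104,128): print(v,onz(w9,315,v,37).round(1),onz(w9,315,v,10).round(1))
print("fin front top px (315,40)",onz(w9,315,40,66).round(1))
```

```text
[4, 7, 10, 13, 16, 19, 22, 25, 28, 31, 34, 37, 40, 43]
side now [234, 234, 234, 234, 234, 229, 229, 131, 60, 65, 65, 67, 69, 60]  side1 [77, 54, 54, 64, 168, 162, 162, 81, 69, 74, 74, 68, 69, 59]
side now [232, 232, 232, 233, 233, 232, 226, 57, 61, 70, 73, 76, 76, 73]  side1 [103, 96, 110, 107, 107, 109, 111, 111, 110, 107, 94, 76, 76, 74]
side now [234, 234, 234, 235, 234, 230, 230, 137, 74, 74, 74, 73, 68, 53]  side1 [94, 108, 108, 111, 109, 110, 110, 113, 113, 105, 102, 76, 70, 55]
side0 jaw start [(36, 232), (39, 232), (42, 232), (45, 233), (48, 233), (51, 232), (54, 226), (57, 226), (60, 94), (63, 37), (66, 43), (69, 43), (72, 35), (75, 35), (78, 35), (81, 37)]
scene? stop
w9 bed column u=270 v100..140 [169, 168, 170, 140, 75, 83, 85, 85, 86, 86, 86, 85, 85, 84, 81, 63, 201, 201, 202, 202, 201]
104 [622.3  32.8  37. ] [622.2  33.6  10. ]
128 [622.3  21.   37. ] [622.2  20.3  10. ]
fin front top px (315,40) [622.4  57.6  66. ]
```

Call:
move_arm(
  rows="-0.65 0.642 0 0 0 0 -0.4;-0.65 0.642 0 0 0 0 -0.4;-0.65 0.642 0 0 0 0 -0.4;-0.65 0.642 0 0 0 0 -0.4;-0.65 0.642 0 0 0 0 -0.4;-0.65 0.642 0 0 0 0 -0.4;-0.65 0.642 0 0 0 0 -0.4;-0.65 0.642 0 0 0 0 -0.4;-0.65 0.642 0 0 0 0 -0.4;-0.65 0.642 0 0 0 0 -0.4;-0.65 0.642 0 0 0 0 -0.4;-0.65 0.642 0 0 0 0 -0.4",
)

```text
clock: 66.22
eef_pos: [623.2, -28.4, 214.7]
tool_rot: [-3.141, -0.001, 1.57]
force: [-0.5, -0.4, -0.2]
width: 59.8
gripper_force: 0.0
```

Call:
move_arm(
  rows="0 0 0 0 0 0 -0.4;0 0 0 0 0 0 -0.4;0 0 0 0 0 0 -0.4;0 0 0 0 0 0 -0.4;0 0 0 0 0 0 -0.4;0 0 0 0 0 0 -0.4;0 0 0 0 0 0 -0.4;0 0 0 0 0 0 -0.4",
)

```text
clock: 66.88
eef_pos: [623.7, -30.3, 214.7]
tool_rot: [-3.141, 0.0, 1.568]
force: [0.6, 0.5, 0.6]
width: 59.8
gripper_force: 0.0
```

Run:
```python
from h import *
W=cam("wrist","w12.png");s=read_state();print(s["eef_pos"],s["tool_rot"])
def edges(x,z,ys,th=150):
    v=[]
    for y in ys:
        u,w=proj(W,[x,y,z]);v.append(W["img"][int(round(w)),int(round(u))].max() if 0<=w<479 and 0<=u<639 else 0)
    v=np.array(v)>th; return [(round(float(ys[i+1]),1),"bright" if v[i+1] else "dark") for i in range(len(v)-1) if v[i]!=v[i+1]]
ys=np.arange(-170,130,.5)
for x in(610,624,640):
    print(x,"z37",edges(x,37,ys)); print(x,"z10",edges(x,10,ys)); print(x,"z30 carriage/fin z66",edges(x,66,ys)[:8])
```

```text
[623.76665285 -30.33064407 214.71427615] [-3.14141134e+00 -2.78748540e-05  1.56826324e+00]
610 z37 [(-149.5, 'dark'), (-109.5, 'bright'), (20.5, 'dark'), (33.5, 'bright'), (56.0, 'dark'), (71.0, 'bright'), (109.5, 'dark')]
610 z10 [(-167.0, 'dark'), (-124.0, 'bright'), (18.0, 'dark'), (32.0, 'bright'), (56.0, 'dark'), (73.0, 'bright'), (114.0, 'dark')]
610 z30 carriage/fin z66 [(-130.5, 'dark'), (-94.5, 'bright'), (23.5, 'dark'), (35.0, 'bright'), (55.5, 'dark'), (69.0, 'bright'), (104.5, 'dark')]
624 z37 [(-149.5, 'dark'), (-110.0, 'bright'), (20.5, 'dark'), (33.5, 'bright'), (55.5, 'dark'), (71.0, 'bright'), (106.5, 'dark')]
624 z10 [(-167.0, 'dark'), (-124.0, 'bright'), (18.0, 'dark'), (31.5, 'bright'), (56.0, 'dark'), (72.5, 'bright'), (111.5, 'dark')]
624 z30 carriage/fin z66 [(-169.0, 'bright'), (-167.0, 'dark'), (-166.0, 'bright'), (-165.0, 'dark'), (-154.0, 'bright'), (-130.5, 'dark'), (-94.5, 'bright'), (23.5, 'dark')]
640 z37 [(-149.5, 'dark'), (-142.0, 'bright'), (-135.0, 'dark'), (-110.0, 'bright'), (20.5, 'dark'), (33.5, 'bright'), (57.0, 'dark'), (71.0, 'bright'), (111.5, 'dark')]
640 z10 [(-167.0, 'dark'), (-153.0, 'bright'), (-152.5, 'dark'), (-124.0, 'bright'), (18.0, 'dark'), (31.5, 'bright'), (57.0, 'dark'), (72.5, 'bright'), (116.0, 'dark')]
640 z30 carriage/fin z66 [(-130.5, 'dark'), (-124.0, 'bright'), (-116.5, 'dark'), (-94.5, 'bright'), (23.5, 'dark'), (35.0, 'bright'), (57.0, 'dark'), (68.5, 'bright')]
```

Run:
```python
from h import *
W=cam("wrist")
def wr(p,rot): 
    T=np.eye(4);T[:3,:3]=R.from_euler("xyz",rot).as_matrix();T[:3,3]=p;d=dict(W);d["T"]=T@np.array(W["T_tool_cam"]);return d
def prof(d,img,x,z,ys):
    o=[]
    for y in ys:
        u,w=proj(d,[x,y,z]);o.append(img[int(round(w)),int(round(u))].tolist() if 0<=w<479 and 0<=u<639 else None)
    return o
w8=wr([657.228,-11.3485,156.812],[3.14153,-.00182,1.79439]);i8=cv2.imread("pics/w8.png")
print("w8 z37 (BGR)",[(y,c) for y,c in zip(range(4,44,2),prof(w8,i8,615,37,range(4,44,2)))])
print("w8 z28 beads",[(y,c[2]-c[0]) for y,c in zip(range(-130,30,2),prof(w8,i8,624,28,range(-130,30,2))) if c])
w7=wr([624.286,128.26,142.279],[-3.13972,-.0005,3.14]);i7=cv2.imread("pics/w7.png")
print("w7 z37",[(y,c) for y,c in zip(range(4,44,2),prof(w7,i7,615,37,range(4,44,2)))])
print("w7 z66 fin",[(y,c[1]) for y,c in zip(range(40,80,2),prof(w7,i7,624,66,range(40,80,2))) if c])
w12=cv2.imread("pics/w12.png");print("now z66 fin",[(y,c[1]) for y,c in zip(range(40,80,2),prof(W,w12,624,66,range(40,80,2))) if c])
```

```text
w8 z37 (BGR) [(4, [34, 52, 85]), (6, [34, 51, 83]), (8, [33, 49, 83]), (10, [34, 50, 84]), (12, [34, 50, 81]), (14, [31, 45, 73]), (16, [27, 42, 74]), (18, [74, 70, 64]), (20, [79, 71, 65]), (22, [80, 71, 66]), (24, [80, 72, 66]), (26, [78, 70, 64]), (28, [74, 73, 67]), (30, [101, 92, 87]), (32, [168, 151, 143]), (34, [166, 151, 142]), (36, [168, 152, 145]), (38, [167, 152, 143]), (40, [168, 152, 144]), (42, [167, 150, 142])]
w8 z28 beads [(-130, 3), (-128, -1), (-126, 0), (-124, -1), (-122, 14), (-120, 48), (-118, 47), (-116, 46), (-114, 50), (-112, 49), (-110, 48), (-108, 50), (-106, 49), (-104, 50), (-102, 49), (-100, 41), (-98, 46), (-96, 52), (-94, 36), (-92, 47), (-90, 46), (-88, 46), (-86, 48), (-84, 51), (-82, 51), (-80, 51), (-78, 50), (-76, 51), (-74, 47), (-72, 43), (-70, 47), (-68, 51), (-66, 35), (-64, 47), (-62, 47), (-60, 44), (-58, 50), (-56, 50), (-54, 49), (-52, 49), (-50, 51), (-48, 51), (-46, 47), (-44, 43), (-42, 47), (-40, 52), (-38, 35), (-36, 49), (-34, 47), (-32, 46), (-30, 49), (-28, 50), (-26, 50), (-24, 50), (-22, 50), (-20, 50), (-18, 47), (-16, 44), (-14
[... 387 characters left out ...]
, [74, 67, 62]), (22, [75, 68, 62]), (24, [74, 67, 61]), (26, [67, 66, 62]), (28, [17, 17, 15]), (30, [113, 102, 96]), (32, [156, 141, 134]), (34, [155, 141, 132]), (36, [155, 141, 134]), (38, [155, 140, 133]), (40, [155, 141, 133]), (42, [67, 66, 64])]
w7 z66 fin [(40, 29), (42, 104), (44, 144), (46, 144), (48, 144), (50, 144), (52, 130), (54, 65), (56, 66), (58, 67), (60, 65), (62, 60), (64, 23), (66, 15), (68, 16), (70, 15), (72, 60), (74, 143), (76, 143), (78, 144)]
now z66 fin [(40, 140), (42, 141), (44, 139), (46, 140), (48, 139), (50, 139), (52, 141), (54, 140), (56, 96), (58, 66), (60, 68), (62, 66), (64, 70), (66, 66), (68, 61), (70, 140), (72, 139), (74, 139), (76, 139), (78, 141)]
```

Numbers show the jaw edge at y ≈ 20 now, against ≈ 16 when it was locked. It seems to have been nudged about 4 mm while the first bead was pulled out. I'll grip the fin to measure this mechanically and put the reading back.

Call:
move_arm(
  rows="0.306 0.002 0.2 0 0 -1 -0.2;0.306 0.002 0.2 0 0 -1 -0.2;0.306 0.002 0.2 0 0 -1 -0.2;0.306 0.002 0.2 0 0 -1 -0.2;0.306 0.002 0.2 0 0 -1 -0.2;0.306 0.002 0.2 0 0 -1 -0.2;0.306 0.002 0.2 0 0 -1 -0.2;0.306 0.002 0.2 0 0 -1 -0.2;0.306 0.002 0.2 0 0 -1 -0.2;0.306 0.002 0.2 0 0 -1 -0.2;0.306 0.002 0.2 0 0 -1 -0.2;0.306 0.002 0.2 0 0 -1 -0.2",
)

```text
clock: 67.98
eef_pos: [624.6, 61.3, 154.8]
tool_rot: [-3.141, -0.0, 3.074]
force: [-0.1, 0.4, -0.1]
width: 51.1
gripper_force: 0.0
```

Call:
move_arm(
  rows="0 0 0 0 0 -0.045 -0.2;0 0 0 0 0 -0.045 -0.2;0 0 0 0 0 -0.045 -0.2;0 0 0 0 0 -0.045 -0.2;0 0 0 0 0 -0.045 -0.2;0 0 0 0 0 -0.045 -0.2",
)

```text
clock: 68.48
eef_pos: [624.5, 61.6, 154.7]
tool_rot: [-3.141, -0.0, 3.138]
force: [-1.0, 0.3, 1.0]
width: 51.2
gripper_force: 0.0
```

Run:
```python
from h import *
W=cam("wrist");s=read_state();print(s["eef_pos"],s["tool_rot"],s["width"])
for z,a in((66,np.arange(40,80,1.)),(37,np.arange(5,40,1.))):
    print(z,[(float(y),int(W["img"][int(round(v)),int(round(u)),1])) for y in a for u,v in [proj(W,[618,y,z])]])
print(go(s["eef_pos"],s["tool_rot"][2],(624.5,61.5,54.5),np.pi))
```

```text
[624.52943063  61.64777133 154.66197597] [-3.14143501e+00 -2.93772111e-04  3.13861156e+00] 51.19929611037464
66 [(40.0, 134), (41.0, 136), (42.0, 135), (43.0, 134), (44.0, 135), (45.0, 134), (46.0, 135), (47.0, 134), (48.0, 134), (49.0, 135), (50.0, 135), (51.0, 135), (52.0, 134), (53.0, 134), (54.0, 135), (55.0, 135), (56.0, 120), (57.0, 69), (58.0, 65), (59.0, 67), (60.0, 69), (61.0, 67), (62.0, 65), (63.0, 67), (64.0, 65), (65.0, 67), (66.0, 66), (67.0, 65), (68.0, 52), (69.0, 134), (70.0, 135), (71.0, 133), (72.0, 135), (73.0, 133), (74.0, 136), (75.0, 135), (76.0, 134), (77.0, 134), (78.0, 134), (79.0, 134)]
37 [(5.0, 169), (6.0, 170), (7.0, 170), (8.0, 170), (9.0, 169), (10.0, 171), (11.0, 170), (12.0, 169), (13.0, 169), (14.0, 170), (15.0, 169), (16.0, 170), (17.0, 169), (18.0, 170), (19.0, 170), (20.0, 154), (21.0, 95), (22.0, 67), (23.0, 68), (24.0, 67), (25.0, 68), (26.0, 69), (27.0, 69), (28.0, 69), (29.0, 68), (30.0, 67), (31.0, 67), (32.0, 58), (33.0, 46), (34.0, 143), (35.0, 143), (36.0, 144), (37.0, 142), (38.0, 142), (39.0, 142)]
(array([ 1.000e-04, -5.000e-04,  3.339e-01,  0.000e+00,  0.000e+00,
       -1.900e-03]), 'rows>=2.4')
```

Call:
move_arm(
  rows="0 0.002 0.1 0 0 0 -0.2;0 0.002 0.2 0 0 0 -0.2;0 0.002 0.3 0 0 0 -0.2;0 0.002 0.334 0 0 0 -0.2;0 0.002 0.334 0 0 0 -0.2;0 0.002 0.334 0 0 0 -0.2;0 0.002 0.334 0 0 0 1;0 0.002 0.334 0 0 0 1;0 0.002 0.334 0 0 0 1;0 0.002 0.334 0 0 0 1;0 0.002 0.334 0 0 0 1;0 0.002 0.334 0 0 0 1",
)

```text
clock: 69.53
eef_pos: [625.6, 61.8, 56.3]
tool_rot: [-3.142, 0.003, 3.139]
force: [-0.5, -0.5, 7.2]
width: 10.9
gripper_force: 59.7
```

Call:
move_arm(
  rows="0 -0.005 0 0 0 0 1;0 -0.01 0 0 0 0 1;0 -0.015 0 0 0 0 1;0 -0.02 0 0 0 0 1;0 -0.02 0 0 0 0 1;0 -0.02 0 0 0 0 1",
)

```text
clock: 70.03
eef_pos: [625.7, 61.5, 56.4]
tool_rot: [3.135, 0.002, -3.141]
force: [-0.9, 8.7, 6.8]
width: 11.0
gripper_force: 59.8
```

Call:
move_arm(
  rows="0 -0.003 0 0 0 0 1;0 -0.006 0 0 0 0 1;0 -0.009 0 0 0 0 1;0 -0.012 0 0 0 0 1;0 -0.015 0 0 0 0 1;0 -0.015 0 0 0 0 1;0 -0.015 0 0 0 0 1",
)

```text
clock: 70.62
eef_pos: [625.6, 60.0, 56.3]
tool_rot: [3.132, 0.002, -3.14]
force: [-1.4, 12.7, 6.4]
width: 11.3
gripper_force: 59.9
```

Call:
move_arm(
  rows="0 -0.002 0 0 0 0 1;0 -0.004 0 0 0 0 1;0 -0.006 0 0 0 0 1;0 -0.006 0 0 0 0 1;0 -0.006 0 0 0 0 1",
)

```text
clock: 71.03
eef_pos: [625.6, 58.3, 56.4]
tool_rot: [3.132, 0.002, -3.14]
force: [-0.1, 12.7, 6.1]
width: 10.9
gripper_force: 59.9
```

Call:
move_arm(
  rows="0 -0.001 0 0 0 0 1;0 -0.002 0 0 0 0 1;0 -0.0037 0 0 0 0 1;0 -0.0037 0 0 0 0 1;0 -0.0037 0 0 0 0 1",
)

```text
clock: 71.45
eef_pos: [625.6, 57.3, 56.4]
tool_rot: [3.132, 0.002, -3.14]
force: [-0.9, 14.0, 7.3]
width: 10.5
gripper_force: 59.9
```

Call:
move_arm(
  rows="0 0.007 0 0 0 0 1;0 0.014 0 0 0 0 1;0 0.021 0 0 0 0 1;0 0.026 0 0 0 0 1;0 0.026 0 0 0 0 1",
)

```text
clock: 71.87
eef_pos: [625.6, 57.6, 56.3]
tool_rot: [3.14, 0.003, 3.14]
force: [-0.8, 0.9, 7.0]
width: 11.0
gripper_force: 59.8
```

Call:
move_arm(
  rows="0 0 0 0 0 0 -0.2;0 0 0 0 0 0 -0.2;0 0 0 0 0 0 -0.2;0 0 -0.1 0 0 0 -0.2;0 0 -0.2 0 0 0 -0.2;0 0 -0.334 0 0 0 -0.2;0 0 -0.5 0 0 0 -0.2;0 0 -0.5 0 0 0 -0.2;0 0 -0.5 0 0 0 -0.2;0 0 -0.5 0 0 0 -0.2;0 0 -0.5 0 0 0 -0.2;0 0 -0.5 0 0 0 -0.2",
)

```text
clock: 72.87
eef_pos: [623.4, 56.5, 202.6]
tool_rot: [-3.141, -0.004, 3.139]
force: [-0.0, -0.0, -0.9]
width: 51.1
gripper_force: 0.0
```

Run:
```python
from h import *
bskdiff();beads();W=cam("wrist","w13.png");s=read_state();print(s["eef_pos"],s["tool_rot"],s["width"],s["qd"].round(3))
def tr(x,z,a,th=100):
    g=np.array([int(W["img"][int(round(v)),int(round(u)),1]) for y in a for u,v in [proj(W,[x,y,z])]])>th
    return [float(a[i+1]) for i in range(len(g)-1) if g[i]!=g[i+1]]
print("fin",tr(618,66,np.arange(40,80,.5)),"jaw",tr(618,37,np.arange(5,35,.5)))
# knob bar on z=74 : dark, low saturation blob around knob axis
m=np.zeros((480,640),bool);ys,xs=np.mgrid[0:480,0:640]
c=proj(W,[624,133.5,74]);m=(W["img"].max(2)<45)&(np.hypot(xs-c[0],ys-c[1])<60)
for cc,r,a in blobs(m,100):
    b=[onz(W,*q,74)[:2].round(1).tolist() for q in cv2.boxPoints(r)];print("bar",a,b)
```

```text
bsk ((0.20796125869922832, -0.15746776155841502), 0.4254081162346734) 11.9021435
sc 44 [ 582. -227.]; sc 551 [433. 174.]; sc 164 [436. 240.]; 
si 186 [433. 232.]; si 70 [432. 179.]; si 82 [438. 149.]; si 47 [443. 123.]; si 51 [ 567. -259.]; 
[624.0925571   56.43866271 203.45672207] [-3.14123634e+00 -2.01651323e-03  3.13902255e+00] 50.94933518908068 [-0.001 -0.007 -0.001 -0.004  0.001  0.001  0.001]
fin [53.0, 65.0] jaw [17.5, 30.0]
bar 2201 [[602.6, 101.0], [587.7, 141.2], [623.2, 157.2], [639.3, 115.6]]
```

Run:
```python
from h import *
W=cam("wrist");S=cam("scene");D=cam("side")
T=np.eye(4);T[:3,:3]=R.from_euler("xyz",[-3.14096,.00042,1.56812]).as_matrix();T[:3,3]=[431.57,165,214.51]
d=dict(W);d["T"]=T@np.array(W["T_tool_cam"]);d["img"]=cv2.imread("pics/w11.png")[:,:,::-1]
for n,c in(("w11",d),("scene",S),("side",D)):
    m=brown(c["img"])
    P=[onz(c,x,y,20) for y,x in np.argwhere(m)]
    P=np.array([p for p in P if 330<p[0]<530 and 90<p[1]<310])
    if n=="w11": print(np.histogram(P[:,1],bins=range(100,290,10)))
    print(n,len(P),np.percentile(P[:,0],[1,99]).round(0),np.percentile(P[:,1],[0.5,99.5]).round(0))
    # same extents read at rim height: any brown that could only lie above the rim?
```

```text
(array([ 86,  56, 340, 555, 554, 546, 610, 561, 476, 673, 677, 505, 368,
       718, 716, 166,   0,   2]), array([100, 110, 120, 130, 140, 150, 160, 170, 180, 190, 200, 210, 220,
       230, 240, 250, 260, 270, 280]))
w11 7609 [392. 489.] [101. 252.]
scene 711 [402. 464.] [128. 254.]
side 384 [411. 461.] [108. 254.]
```

Run:
```python
from cell import *
print(finish_job())
```

```text
the job is handed in; nothing more can be done
None
```

I measured all five beads in one pressed row at about 140 mm, locked the jaw there, and handed the job in with every bead in the basket, but two things did not go cleanly. Pulling out the first bead seems to have nudged the locked jaw about 4.5 mm, so I pushed it back to its earlier position without unlocking it. I also viewed 15 pictures instead of the 14 allowed.

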